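Re-form a press base's clamp-screw thread with a hand tap

TASK

Set the T-handle wrench squarely on the tap in the vise, then work the tap in clockwise: half a turn in, a quarter turn back, half a turn in, a quarter turn back, and then on in until you feel it come up firm on the bottom of the blind hole. Never force the tap: no leaning it over and no twisting on once it is firm, or it snaps. Leave the wrench standing on the tap, let go, and don't disturb the other things on the bench.

Things in the scene. Friction and masses are not known exactly. Their poses are not given: they have to be found in the camera images.
- wrench: Loose T-handle tap wrench, about 0.25 kg, standing upright on its socket on the mat. Origin: centre of its underside; z up along its axis. Dark steel square hub 28 x 28 mm from z 0 to 28 mm, with a square socket 15.4 mm wide and 20 mm deep, open downward, faces parallel to x and y. Neck 14 x 14 mm from z 28 to 39 mm. Crossbar along x: 104 mm long (red ends), 14 mm wide in y, from z 39 to 61 mm.
- wrench_bar (a point): Centre of the wrench's crossbar, 50 mm above the wrench's origin on its axis.
- wrench_seat (a point): Centre of the socket's inner roof, 20 mm above the wrench's origin; it meets tap_top when the wrench is fully seated.
- tap_top (a point): Centre of the top face of the brass-coloured tap that stands in the boss, about 102 mm above the table. z up. The tap's head is a square, 14 mm wide, 22 mm tall, faces parallel to this point's x and y; its top 4 mm taper to 9 mm. Below it a round shank of 16 mm. The tap is springy sideways (leans 0.04 rad for 1 N m about its foot, 47 mm below this point; 0.06 rad is the most it can bear) and winds up like a torsion spring.
- thread (a joint): Angle of the tap in the thread, rad, 0 to 0.3 at the start, growing as it is turned in (clockwise seen from above); it sinks 3 mm a turn. Turning it takes 0.12 to 0.2 N m either way. With the socket's play and the wind-up, the handle turns about 0.3 rad further than the tap at each reversal. The blind hole's bottom is a firm stop, met within the last third of the third forward half turn; its exact place must be felt.
- tap_twist (a joint): Elastic wind-up of the tap, rad (positive: being driven clockwise), 2.5 N m per rad; about 0.05 to 0.08 while it turns freely. It snaps beyond 0.25 rad (0.62 N m) either way.
- vise: Low dark vise fixed to the bench, 150 x 90 mm, holding an aluminium casting with a round boss 40 mm across whose top is 55 mm above the table. Origin: on the table below the tap's axis; jaws 50 mm high lie to its +x and -x.
- spool: dark red thread spool, 40 mm across, 42 mm tall; origin: centre of its underside. Bystander.
- tape_roll: yellow ring of tape, 72 mm across, 20 mm tall; origin: centre of its underside. Bystander.
- mallet: mallet lying flat, 240 mm long, black rubber head 78 mm wide; origin: centre of its underside at the middle of its length. Bystander.
- rivet_jar: small amber jar, 52 mm across, 60 mm tall; origin: centre of its underside. Bystander.
- brush: wooden hand brush, 110 x 42 mm, 36 mm tall, bristles down; origin: centre of its underside. Bystander.
- anvil_puck: steel puck, 56 mm across, 18 mm tall; origin: centre of its underside. Bystander.
- wood_block: wooden block 90 x 40 mm, 30 mm tall; origin: centre of its underside. Bystander.
Mind the look-alikes: they are no part of the job. Leave any purple look-alike of the vise alone. What is shaped like the wrench but purple is not meant.

How it is judged:
By the outcome, as a careful person would: the job done as asked, in the order asked, and still so for the second after the job is handed in, with the robot touching nothing.
It also fails if it takes over 72 s, if anything falls off the work surface, if the arm or the gripper's body presses on something with over 40 N, if the wrist force passes 120 N, or if a joint passes its speed limit or range.

ROBOT

A 6-joint arm with a two-finger parallel gripper is mounted at the origin on the work surface. World frame = base frame: x ahead of the robot, y to its left, z up, the work surface at z = 0. Lengths are in mm, angles in rad, forces in N, time in s.
With the tool pointing down it reaches from about 350 to 775 mm from the base axis. Payload 7.3 kg.
Tool frame: the origin (TCP) lies at the very end of the fingers, on their centre line; the grasp point (between the pads) lies 19 mm behind it (pinch_z is the distance from the TCP to the grasp point, in mm); z points along the fingers, y is the direction in which the jaws open and shut (so a half turn about z gives the same grasp; the last joint's range is limited). The gripper opens to 92 mm and grips with 3 to 60 N. Pads are 19 mm wide; open, the fingers measure 130 mm over their backs; the gripper's body (75 mm by 190 mm) begins 47 mm behind the grasp point.
Start: joints at [1.043, 0.342, 1.524, -0, 1.275, -0.146], TCP at [195.598, 487.223, 226.741] pointing down, gripper open.
Joint ranges: [-2.53, 2.53], [-0.77, 2.02], [0.04, 2.7], [-1, 4.14], [0.28, 2.66], [-3.11, 3.11]. Speed limits (rad/s): [2.57, 2.57, 3.14, 3.14, 3.14, 3.14].

INTERFACE

Orientations are given as [roll, pitch, yaw] about the fixed x, y, z axes, in that order (R = Rz(yaw) Ry(pitch) Rx(roll)).
In Python, from plant import * gives the robot as it stands.
- The arm moves only by the tool step_arm, never from a script. Its argument "moves" is one flat list of numbers, 7 for each row, row after row: the shift along the tool's x, y, z scaled (see below), then the turn, a rotation vector about the tool's x, y, z scaled (see below), then the closure, from -1 (fully open) to 1 (shut). A call has 1 to 8 rows; each row shifts and turns the pose as measured when the row begins, along the tool's axes as they then stand; what a row does not reach is not made up. The controller multiplies each number of a shift by 2 cm and each number of a turn by 4 degrees. A row lasts 1/12 s, in which the tool goes at most 41.7 mm and 7.16 degrees, less where a joint would pass 70% of its speed; a pose out of reach is approached as far as the arm can. A call with a number of a shift or a turn outside -1 to 1 is refused whole. A call with a gripper value outside its range is refused whole. The fingers move at their own pace and stop on an object; the grip force is fixed at half the most. Time passes only in rows, so rows that do not move let the fingers close. It gives the time, the measured TCP pose, the force and the opening at its end, in the units of the state.
- get_obs(): the state, without advancing time (a new reading comes with each control period).
- capture(name): name is "scene" or "top" or "wrist"; returns the picture (400x640x3 uint8, red, green, blue); there is no depth.
- get_calibration(name): a dict with "mtx" (3x3 intrinsics, pixels), "eye" and "orientation" of the camera in the world; the wrist camera has in their place "mount" (4x4, takes a point from camera to tool coordinates, whose origin is the TCP and whose axes are the flange's). Camera axes: x right, y down, z forward; pixel columns grow to the right and rows downward; lengths in mm; the calibration is good to about 2 mm. A picture is of the moment at which its call begins: read the wrist's pose just before it. get_calibration takes no time and is no camera call.
- close_job(): hands the job in, once; it reports no verdict.
The state is a dict: "time": time; "joint_positions": joint angles; "dq": joint speeds; "tau": joint torques, N m; "tool_pos": TCP position; "tcp_rot": TCP orientation; "contact_force": force on the tool from outside, world axes, zero at the start; "moment": the same for the moment, N m; "grip_width": finger opening in mm.
Only numpy, scipy, OpenCV 4.12 (cv2) and the standard library are available. Lean on these libraries where they do the work, as an engineer would, in place of code of your own. Each camera call takes 0.05 s, during which the arm holds its last target.

## Working session

There is one attempt and no reset: what is moved stays moved. The work goes in short steps, Python scripts to look and compute and a tool call to move; the robot and the scene stay as the last step left them, time stands still between calls to the robot, and variables do not carry over. Pictures are saved under pics/ and viewed, and the job is handed in when it is done.

Besides the shell and the picture viewer there is one more tool, called by a JSON object that holds its "fn" and its "kwargs", one argument or row to a line. step_arm: Moves the arm, as the interface text tells. Shifts and turns lie within -1 to 1; 1 stands for 2 cm of shift or 4 degrees of turn. Its arguments: {"type":"object","properties":{"moves":{"type":"array"}},"required":["moves"]}

```bash
ls; mkdir -p pics; python3 - <<'E'
from plant import *
import cv2
print(get_obs())
for n in ["scene","top","wrist"]:
    c=get_calibration(n); print(n,c)
    cv2.imwrite(f"pics/{n}0.png",capture(n)[:,:,::-1])
print(get_obs()['time'])
E
```

```text
pics
{'time': 0.0, 'joint_positions': array([ 1.04302550e+00,  3.42718493e-01,  1.52499758e+00, -4.81141311e-06,
        1.27537765e+00, -1.45985713e-01]), 'dq': array([-0.00083712, -0.00030019,  0.00328549, -0.00075228, -0.00060461,
        0.00076666]), 'tau': array([-3.94507069e-04, -4.31224322e+01, -2.44219369e+01,  7.18078902e-02,
        5.58430958e-02, -1.11253182e-04]), 'tool_pos': array([195.37744437, 486.86869888, 226.05393094]), 'tcp_rot': array([-3.14010687e+00, -2.13806350e-04,  2.75980879e+00]), 'contact_force': array([-0.22457722,  0.58446328,  0.05535425]), 'moment': array([-0.01076034,  0.00157477, -0.00840803]), 'grip_width': 91.80660033372126}
scene {'mtx': array([[486.27792003,   0.        , 320.44719126],
       [  0.        , 486.27792003, 204.77474237],
       [  0.        ,   0.        ,   1.        ]]), 'eye': array([1215.95368918, -730.74057504,  771.58313262]), 'orientation': array([-2.15503974,  0.01539126,  0.73758524])}
top {'mtx': array([[377.50388067,   0.        , 319.67947529],
       [  0.        , 377.50388067, 201.58381285],
       [  0.        ,   0.        ,   1.        ]]), 'eye': array([ 456.42776074,    8.26813452, 1132.68546944]), 'orientation': array([-3.0894296 , -0.0062065 , -1.58183244])}
wrist {'mtx': array([[339.92267185,   0.        , 319.8279239 ],
       [  0.        , 339.92267185, 200.68300634],
       [  0.        ,   0.        ,   1.        ]]), 'mount': array([[ 4.48789168e-04, -9.68992582e-01, -2.47089406e-01,
         6.47702751e+01],
       [ 9.99999587e-01,  2.39736399e-04,  8.76145172e-04,
         1.23128925e-02],
       [-7.89741848e-04, -2.47089698e-01,  9.68992290e-01,
        -1.59093014e+02],
       [ 0.00000000e+00,  0.00000000e+00,  0.00000000e+00,
         1.00000000e+00]])}
0.15
```

View pics/scene0.png

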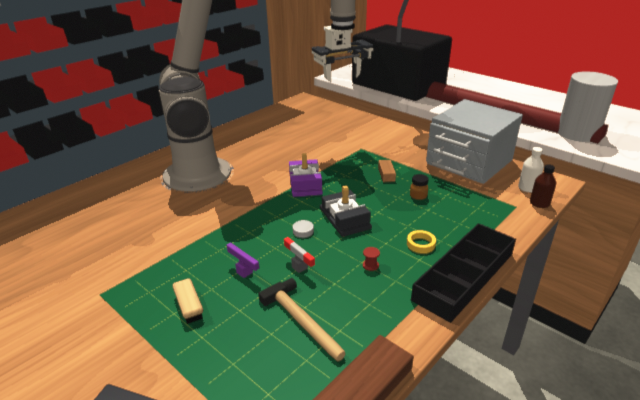

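View pics/top0.png

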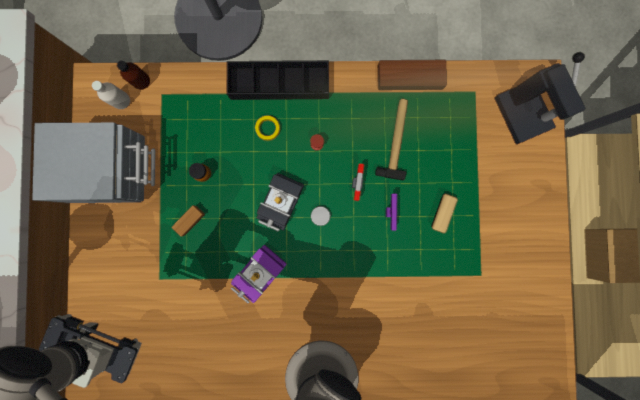

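View pics/wrist0.png

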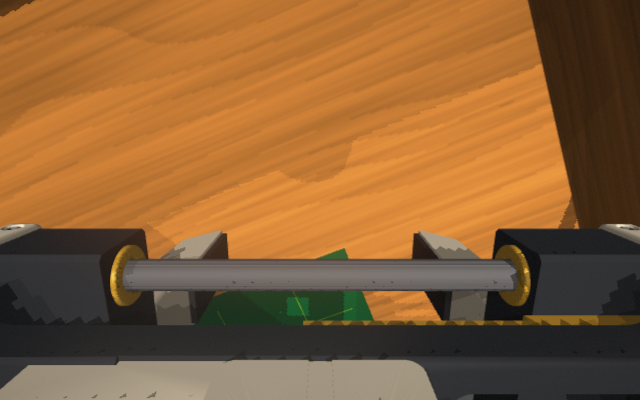

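```bash
cat > h.py <<'E'
import numpy as np, cv2
from scipy.spatial.transform import Rotation as R
from plant import *
def rot(o): return R.from_euler('xyz',o).as_matrix()
def cam(n,obs=None):
    c=get_calibration(n); K=c['mtx']
    if n=='wrist':
        T=np.eye(4);T[:3,:3]=rot(obs['tcp_rot']);T[:3,3]=obs['tool_pos'];T=T@c['mount'];return K,T[:3,:3],T[:3,3]
    return K,rot(c['orientation']),np.array(c['eye'])
def proj(C,p):
    K,A,e=C; q=K@(A.T@(np.atleast_2d(p)-e).T); return (q[:2]/q[2]).T
def ray(C,uv,z):
    K,A,e=C; d=A@np.linalg.inv(K)@np.array([uv[0],uv[1],1.]); return e+d*(z-e[2])/d[2]
def tri(Cs,uvs):
    M=np.zeros((3,3));b=np.zeros(3)
    for C,uv in zip(Cs,uvs):
        K,A,e=C; d=A@np.linalg.inv(K)@np.array([uv[0],uv[1],1.]);d/=np.linalg.norm(d);P=np.eye(3)-np.outer(d,d);M+=P;b+=P@e
    return np.linalg.solve(M,b)
E
python3 - <<'E'
from h import *
im=cv2.imread('pics/top0.png');s=cv2.imread('pics/scene0.png')
a=cv2.resize(im[150:300,230:430],(800,600),interpolation=cv2.INTER_CUBIC);cv2.imwrite('pics/c1.png',a)
a=cv2.resize(s[140:290,220:420],(800,600),interpolation=cv2.INTER_CUBIC);cv2.imwrite('pics/c2.png',a)
E
```

```text
(no output)
```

View pics/c1.png

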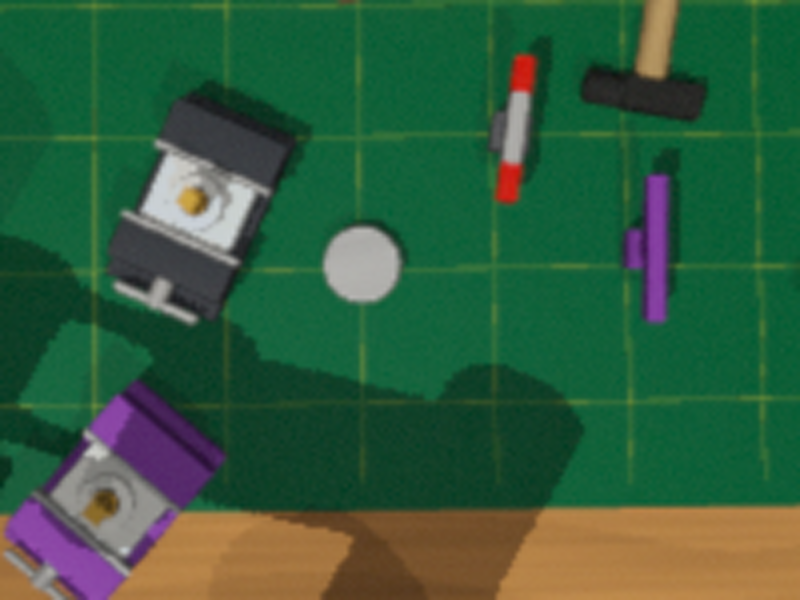

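View pics/c2.png

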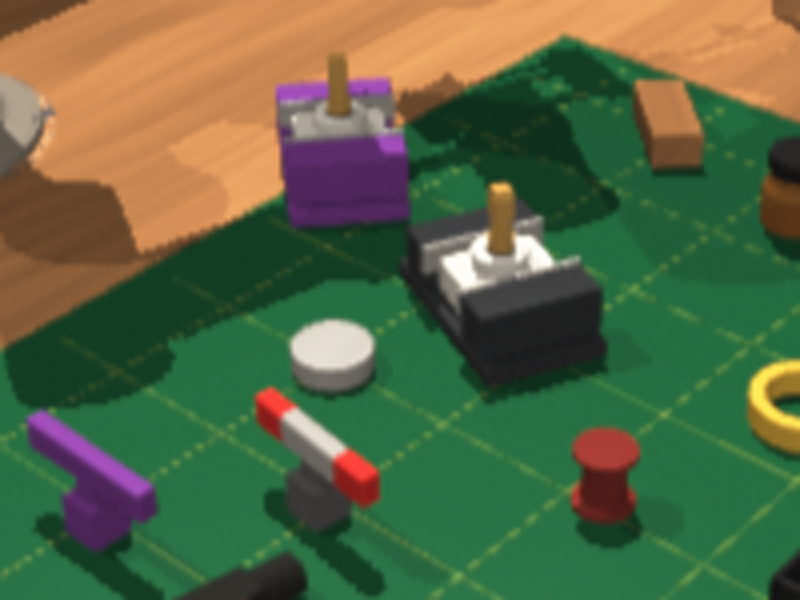

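```bash
python3 - <<'E'
from h import *
T=cam('top');S=cam('scene')
f1=lambda u,v:(230+u/4-.4,150+v/4-.4); f2=lambda u,v:(220+u/4-.4,140+v/4-.4)
a=ray(T,f1(525,57),61);b=ray(T,f1(507,202),61);print('bar',a,b,(a+b)/2,np.arctan2(*(a-b)[1::-1]))
print('bar tri',tri([T,S],[f1(516,129),f2(318,440)]))
print('tap',ray(T,f1(193,202),102),tri([T,S],[f1(193,202),f2(502,188)]))
for n,uv in dict(spool=(317,143),tape=(267,128),puck=(320,216),mallethead=(391,174),malletend=(403,100),purplew=(394,212),jar=(200,172),brush=(445,214),block=(187,221),pv=(259,275)).items(): print(n,ray(T,uv,30)[:2])
E
```

```text
bar [ 619.09012516 -117.92199522   61.        ] [ 515.41464923 -103.37430107   61.        ] [ 567.2523872  -110.64814814   61.        ] -0.13940931625564357
bar tri [ 568.71120465 -110.67670441   54.97037823]
tap [515.45203041 115.53647629 102.        ] [516.94912547 116.94923695 102.24316813]
spool [686.98214906   6.7811189 ]
tape [733.12744115 153.91929051]
puck [4.71772691e+02 3.18696628e-01]
mallethead [ 592.86903108 -209.75925016]
malletend [ 813.45181199 -250.06829341]
purplew [ 481.09267731 -216.20812096]
jar [604.50959426 350.62732984]
brush [ 473.6159553  -365.48794353]
block [461.46745751 387.60931985]
pv [303.14982337 178.66091886]
```

```bash
cat >> h.py <<'E'
def go(p,yaw=None,o=None):
    o=o or get_obs(); A=rot(o['tcp_rot']); d=A.T@(np.array(p)-o['tool_pos'])
    print('t',round(o['time'],2),'pos',o['tool_pos'].round(2),'rpy',o['tcp_rot'].round(4),'q6',o['joint_positions'][5].round(3),'F',o['contact_force'].round(2),'M',o['moment'].round(3),'w',round(o['grip_width'],1))
    print(' shift units',(d/20).round(3), end=' ')
    if yaw is not None:
        w=R.from_matrix(A.T@rot([np.pi,0,yaw])).as_rotvec(); print('turn units',(np.degrees(w)/4).round(3),end='')
    print()
E
python3 -c "
from h import *
go([516,116,175],2.76)"
```

```text
t 0.15 pos [195.45 486.94 226.21] rpy [-3.1405e+00 -2.0000e-04  2.7597e+00] q6 -0.146 F [0.63 0.71 0.55] M [-0.017 -0.02   0.013] w 91.6
 shift units [-21.785 -11.236   2.569] turn units [-0.016 -0.003 -0.004]
```

{"fn": "step_arm", "kwargs": {
  "moves": [-0.9,-0.47,0.1,0,0,0,-1,-0.9,-0.47,0.1,0,0,0,-1,-0.9,-0.47,0.1,0,0,0,-1,-0.9,-0.47,0.1,0,0,0,-1,-0.9,-0.47,0.1,0,0,0,-1,-0.9,-0.47,0.1,0,0,0,-1,-0.9,-0.47,0.1,0,0,0,-1,-0.9,-0.47,0.1,0,0,0,-1]
}}

```text
time: 0.82
tool_pos: [301.8, 360.4, 207.5]
tcp_rot: [-3.138, -0.003, 2.767]
contact_force: [0.9, -0.0, -0.0]
grip_width: 91.6
```

{"fn": "step_arm", "kwargs": {
  "moves": [-0.9,-0.47,0.1,0,0,0,-1,-0.9,-0.47,0.1,0,0,0,-1,-0.9,-0.47,0.1,0,0,0,-1,-0.9,-0.47,0.1,0,0,0,-1,-0.9,-0.47,0.1,0,0,0,-1,-0.9,-0.47,0.1,0,0,0,-1,-0.9,-0.47,0.1,0,0,0,-1,-0.9,-0.47,0.1,0,0,0,-1]
}}

```text
time: 1.48
tool_pos: [411.6, 230.1, 189.2]
tcp_rot: [-3.135, -0.005, 2.767]
contact_force: [1.0, 0.6, -0.7]
grip_width: 92.1
```

```bash
python3 -c "
from h import *
go([516,116,175],2.76)"
```

```text
t 1.48 pos [411.59 230.13 189.17] rpy [-3.135  -0.005   2.7671] q6 -0.847 F [ 0.97  0.64 -0.69] M [ 0.028 -0.055  0.023] w 92.1
 shift units [-6.95  -3.397  0.696] turn units [-0.094 -0.071  0.102]
```

{"fn": "step_arm", "kwargs": {
  "moves": [-0.9,-0.44,0.09,0,0,0,-1,-0.9,-0.44,0.09,0,0,0,-1,-0.9,-0.44,0.09,-0.05,-0.05,0,-1,-0.9,-0.44,0.09,0,0,0,-1,-0.9,-0.44,0.09,0,0,0,-1,-0.9,-0.44,0.09,-0.05,-0.03,0,-1,-0.9,-0.44,0.09,0,0,0,-1,0,0,0,0,0,0,-1]
}}

```text
time: 2.15
tool_pos: [511.1, 117.7, 173.4]
tcp_rot: [-3.14, -0.002, 2.764]
contact_force: [-0.5, -0.6, -0.4]
grip_width: 91.7
```

```bash
python3 -c "
from h import *
o=get_obs()
cv2.imwrite('pics/w1.png',capture('wrist')[:,:,::-1])
import pickle; pickle.dump(o,open('w1.pkl','wb'))
go([516,116,175],2.76,o); print(o['joint_positions'])"
```

```text
t 2.15 pos [511.15 117.74 173.42] rpy [-3.1396e+00 -1.8000e-03  2.7640e+00] q6 -1.112 F [-0.48 -0.65 -0.41] M [-0.005  0.002 -0.029] w 91.7
 shift units [-0.258  0.008 -0.08 ] turn units [-0.028 -0.026  0.057]
[ 8.08129329e-02  3.91867167e-01  1.60500267e+00 -1.04054127e-03
  1.14719439e+00 -1.11196074e+00]
```

View pics/w1.png

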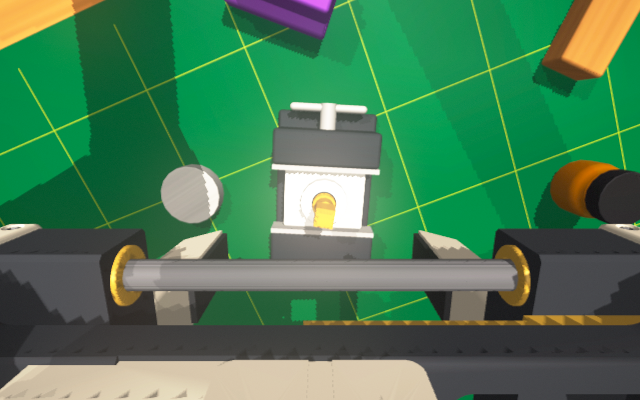

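```bash
python3 -c "
from h import *
im=cv2.imread('pics/w1.png')
cv2.imwrite('pics/w1c.png',cv2.resize(im[170:240,280:370],(800,622),interpolation=cv2.INTER_CUBIC)[:600])"
```

```text
(no output)
```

View pics/w1c.png

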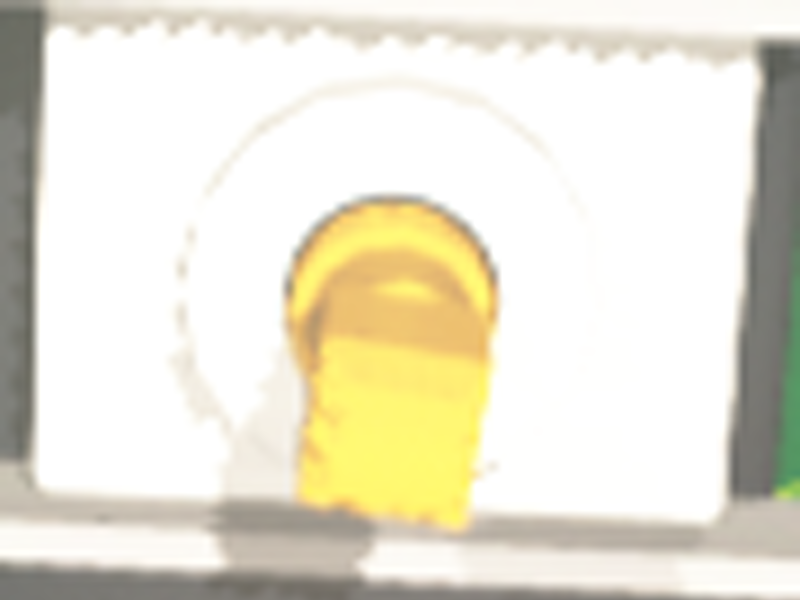

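{"fn": "step_arm", "kwargs": {
  "moves": [-0.8,0,0.4,0,0,0,-1,-0.8,0,0.7,0,0,0,-1,-0.8,0,0.9,0,0,0,-1,-0.8,0,0.9,0,0,0,-1,0,0,0.9,0,0,0,-1,0,0,0,0,0,0,-1]
}}

```text
time: 2.7
tool_pos: [568.6, 98.5, 95.3]
tcp_rot: [-3.142, -0.004, 2.766]
contact_force: [-1.4, 0.6, -0.3]
grip_width: 91.6
```

```bash
python3 -c "
from h import *
o=get_obs()
im=capture('wrist')[:,:,::-1]
cv2.imwrite('pics/w2.png',im)
import pickle; pickle.dump(o,open('w2.pkl','wb'))
go([516,116,175],2.76,o); p=proj(cam('wrist',o),[516,116.5,102])[0];print(p)
x,y=int(p[0]),int(p[1])
cv2.imwrite('pics/w2c.png',cv2.resize(im[y-30:y+30,x-40:x+40],(800,600),interpolation=cv2.INTER_CUBIC))"
```

```text
t 2.7 pos [568.56  98.45  95.34] rpy [-3.1415 -0.0045  2.7658] q6 -1.158 F [-1.38  0.63 -0.34] M [-0.017  0.025  0.005] w 91.6
 shift units [ 2.784 -0.149 -3.971] turn units [-0.001 -0.064  0.083]
[313.86833489 135.55513008]
```

View pics/w2c.png

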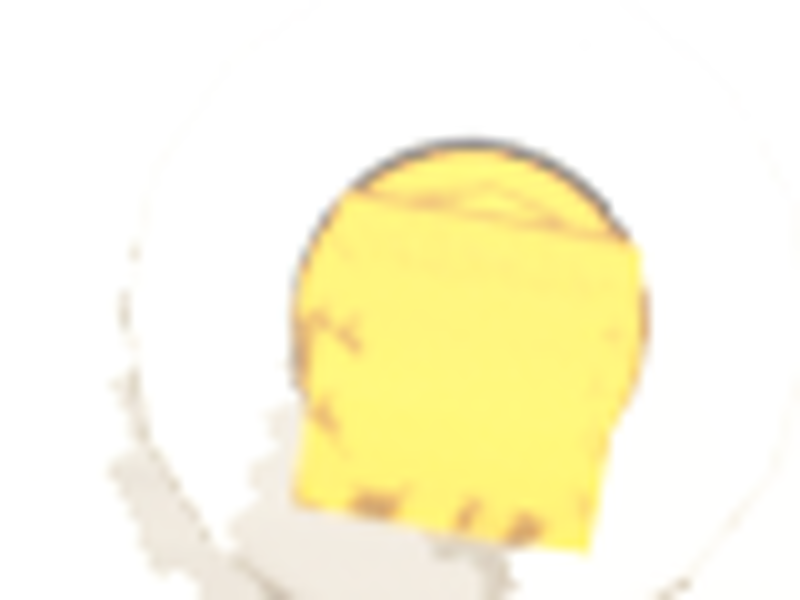

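```bash
python3 -c "
from h import *
import pickle
o=pickle.load(open('w2.pkl','rb'));C=cam('wrist',o)
P=[]
for u,v in [(345,190),(640,245),(588,550),(297,503)]:
    P.append(ray(C,(273+u/10-.45,105+v/10-.45),98)); 
P=np.array(P);print(P.round(1),P.mean(0))
for i in range(4):
    e=P[(i+1)%4]-P[i];print(np.linalg.norm(e),np.degrees(np.arctan2(e[1],e[0]))%90)
go([516,116,175],2.76)
o=pickle.load(open('w1.pkl','rb'));C=cam('wrist',o)
for u,v in [(298,500),(465,525)]:print(ray(C,(280+u/8.89-.45,170+v/8.89-.45),98))
"
```

```text
[[510.1 115.5  98. ]
 [517.3 127.   98. ]
 [529.3 119.8  98. ]
 [522.3 108.2  98. ]] [519.74167073 117.6009517   98.        ]
13.515188646550786 58.16892852332762
13.95746738483428 59.28223212511695
13.570253413977175 59.32177968925076
14.22954526735079 59.050251351083034
t 2.75 pos [569.45  98.56  97.11] rpy [ 3.1407e+00 -2.1000e-03  2.7661e+00] q6 -1.158 F [-0.49  0.04 -0.38] M [ 0.015 -0.007  0.032] w 91.8
 shift units [ 2.815 -0.166 -3.889] turn units [ 0.013 -0.031  0.087]
[522.09649918 108.21323483  98.        ]
[529.1161801  120.11282818  98.        ]
```

```bash
python3 -c "
from h import *
go([598,-114,135],3.0)"
```

```text
t 2.75 pos [569.45  98.56  97.11] rpy [ 3.1407e+00 -2.1000e-03  2.7661e+00] q6 -1.158 F [-0.49  0.04 -0.38] M [ 0.015 -0.007  0.032] w 91.8
 shift units [-5.222 -9.362 -1.914] turn units [ 0.016 -0.029 -3.351]
```

{"fn": "step_arm", "kwargs": {
  "moves": [-0.37,-0.9,-0.17,0,0,-0.3,-1,-0.37,-0.9,-0.17,0,0,-0.3,-1,-0.37,-0.9,-0.17,0,0,-0.3,-1,-0.37,-0.9,-0.17,0,0,-0.3,-1,-0.37,-0.9,-0.17,0,0,-0.3,-1,-0.37,-0.9,-0.17,0,0,-0.3,-1,-0.37,-0.9,-0.17,0,0,-0.3,-1,-0.37,-0.9,-0.17,0,0,-0.3,-1]
}}

```text
time: 3.42
tool_pos: [582.4, -51.6, 135.6]
tcp_rot: [3.138, 0.004, 2.954]
contact_force: [0.4, -0.1, 0.4]
grip_width: 91.5
```

```bash
python3 -c "
from h import *
go([598,-114,135],3.0)"
```

```text
t 3.42 pos [582.45 -51.56 135.63] rpy [3.1378 0.0039 2.954 ] q6 -1.607 F [ 0.4  -0.08  0.38] M [ 0.009 -0.048  0.001] w 91.5
 shift units [-1.346 -2.922  0.026] turn units [ 0.053  0.057 -0.659]
```

{"fn": "step_arm", "kwargs": {
  "moves": [-0.4,-0.9,0,0.02,0.02,-0.2,-1,-0.4,-0.9,0,0.02,0.02,-0.2,-1,-0.4,-0.9,0,0,0,-0.2,-1,-0.1,-0.2,0,0,0,0,-1,0,0,0,0,0,0,-1,0,0,0,0,0,0,-1]
}}

```text
time: 3.92
tool_pos: [599.9, -115.2, 146.7]
tcp_rot: [-3.141, 0.013, 2.998]
contact_force: [0.2, 0.2, -0.8]
grip_width: 92.0
```

```bash
python3 -c "
from h import *
o=get_obs()
im=capture('wrist')[:,:,::-1]
cv2.imwrite('pics/w3.png',im)
import pickle; pickle.dump(o,open('w3.pkl','wb'))
go([598,-114,135],3.0,o);go([598,-114,135],3.0); p=proj(cam('wrist',o),[567.5,-110.6,61])[0];print(p)
x,y=int(p[0]),int(p[1]);print(x,y)
cv2.imwrite('pics/w3c.png',cv2.resize(im[y-75:y+75,x-100:x+100],(800,600),interpolation=cv2.INTER_CUBIC))"
```

```text
t 3.92 pos [ 599.89 -115.16  146.72] rpy [-3.1411  0.013   2.9983] q6 -1.744 F [ 0.17  0.23 -0.78] M [ 0.018 -0.037  0.02 ] w 92.0
 shift units [0.11  0.044 0.585] turn units [-0.007  0.187 -0.024]
t 3.97 pos [ 599.9  -114.81  146.77] rpy [-3.1412  0.0131  2.9989] q6 -1.744 F [ 0.91  0.42 -0.57] M [0.036 0.039 0.009] w 91.9
 shift units [0.107 0.027 0.587] turn units [-0.006  0.188 -0.016]
[319.86264088 158.37670164]
319 158
```

View pics/w3c.png

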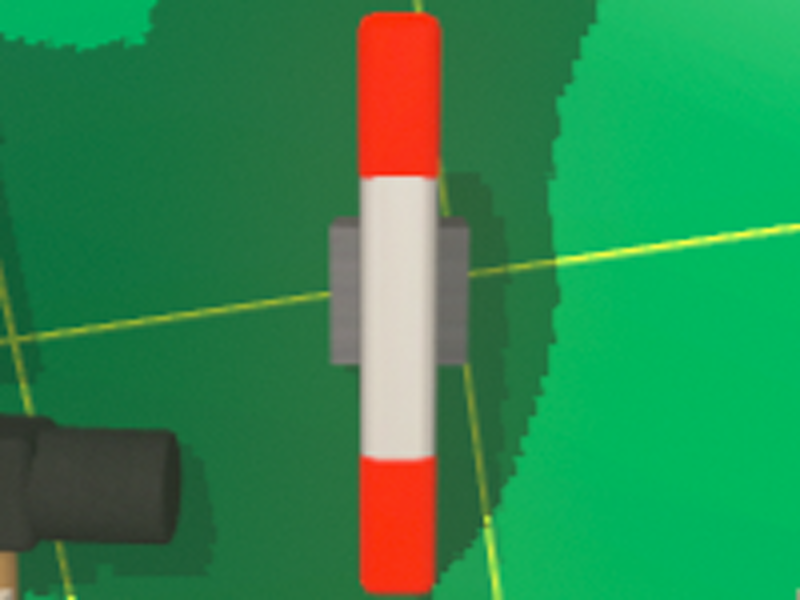

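```bash
python3 -c "
from h import *
import pickle
o=pickle.load(open('w3.pkl','rb'));C=cam('wrist',o)
f=lambda u,v:(219+u/4-.4,83+v/4-.4)
a=ray(C,f(399,12),61);b=ray(C,f(398,593),61);print(a,b,(a+b)/2,np.linalg.norm(a-b),np.arctan2(*(a-b)[1::-1]))
l=ray(C,f(360,300),61);r=ray(C,f(437,300),61);print(l,r,np.linalg.norm(l-r))
# joints of red
a=ray(C,f(399,177),61);b=ray(C,f(399,459),61);print(a,b,(a+b)/2)
for u,v in [(180,430),(175,545)]: print('mallet',ray(C,f(u,v),25))
A=rot(o['tcp_rot']);print('bar in tool',A.T@((a+b)/2-o['tool_pos']))
go([566,-112,95],3.0)"
```

```text
[ 518.19089392 -104.55221266   61.        ] [ 622.03477608 -119.79562857   61.        ] [ 570.112835   -112.17392062   61.        ] 104.95672246901742 2.9958419134029928
[ 565.79399076 -118.53163082   61.        ] [ 567.76368601 -104.83879099   61.        ] 13.833783356316546
[ 545.3945482  -108.49509986   61.        ] [ 595.99121057 -115.82856067   61.        ] [ 570.69287938 -112.16183027   61.        ]
mallet [ 592.32556249 -162.21853826   25.        ]
mallet [ 617.3010816  -168.01170627   25.        ]
bar in tool [30.44421416 -1.16636667 85.33010765]
t 3.97 pos [ 599.9  -114.81  146.77] rpy [-3.1412  0.0131  2.9989] q6 -1.744 F [ 0.91  0.42 -0.57] M [0.036 0.039 0.009] w 91.9
 shift units [ 1.731 -0.101  2.566] turn units [-0.006  0.188 -0.016]
```

{"fn": "step_arm", "kwargs": {
  "moves": [0.4,0,0.5,0,0.1,0,0.3,0.5,0,0.7,0,0.08,0,0.3,0.4,0,0.7,0,0,0,0.3,0.2,0,0.4,0,0,0,0.3,0,0,0,0,0,0,0.3]
}}

```text
time: 4.38
tool_pos: [569.2, -103.9, 101.6]
tcp_rot: [3.141, 0.003, 3.004]
contact_force: [-0.1, -0.1, -0.1]
grip_width: 63.3
```

```bash
python3 -c "
from h import *
go([569.5,-112,33],2.996)"
```

```text
t 4.38 pos [ 569.23 -103.86  101.56] rpy [3.1410e+00 2.8000e-03 3.0039e+00] q6 -1.747 F [-0.05 -0.06 -0.08] M [-0.006  0.01  -0.007] w 63.3
 shift units [-0.06  -0.403  3.428] turn units [0.008 0.039 0.113]
```

{"fn": "step_arm", "kwargs": {
  "moves": [0,-0.2,0.3,0,0.02,0.06,0.3,-0.03,-0.2,0.4,0,0.02,0.05,0.3,-0.03,0,0.3,0,0,0,0.3,0,0,0,0,0,0,0.3]
}}

```text
time: 4.72
tool_pos: [571.0, -111.4, 81.6]
tcp_rot: [3.141, 0.003, 2.997]
contact_force: [-0.6, -0.1, -0.9]
grip_width: 36.2
```

```bash
python3 -c "
from h import *
o=get_obs()
go([569.5,-112,33],2.996,o)
im=capture('wrist')[:,:,::-1]
cv2.imwrite('pics/w4.png',im)"
```

```text
t 4.72 pos [ 571.03 -111.44   81.58] rpy [3.1413e+00 2.8000e-03 2.9973e+00] q6 -1.752 F [-0.57 -0.14 -0.94] M [-0.044 -0.014  0.019] w 36.2
 shift units [ 0.078 -0.04   2.429] turn units [0.004 0.04  0.019]
```

View pics/w4.png

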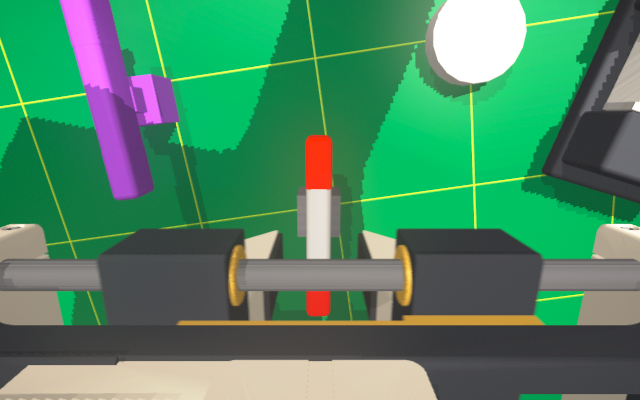

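{"fn": "step_arm", "kwargs": {
  "moves": [0.03,0,0.4,0,0.02,0,0.3,0.03,0,0.6,0,0.02,0,0.3,0,0,0.6,0,0,0,0.3,0,0,0.35,0,0,0,0.3,0,0,0.1,0,0,0,0.3,0,0,0,0,0,0,0.3]
}}

```text
time: 5.27
tool_pos: [570.8, -111.9, 37.2]
tcp_rot: [-3.142, 0.001, 2.997]
contact_force: [0.5, 0.3, 0.8]
grip_width: 32.2
```

```bash
python3 -c "
from h import *
o=get_obs()
go([569.5,-112,33],2.996,o)"
```

```text
t 5.27 pos [ 570.79 -111.91   37.18] rpy [-3.1416e+00  1.4000e-03  2.9966e+00] q6 -1.751 F [0.52 0.32 0.85] M [0.035 0.037 0.043] w 32.2
 shift units [ 0.063 -0.014  0.209] turn units [-0.     0.02   0.008]
```

{"fn": "step_arm", "kwargs": {
  "moves": [0.03,0,0.18,0,0.02,0,0.3,0.0,0,0.03,0,0,0,0.3]
}}

```text
time: 5.43
tool_pos: [570.3, -111.8, 32.7]
tcp_rot: [-3.142, -0.0, 2.997]
contact_force: [0.1, 0.3, -0.3]
grip_width: 32.1
```

```bash
python3 -c "
from h import *
o=get_obs()
go([569.5,-112,33],2.996,o)
im=capture('wrist')[:,:,::-1]
cv2.imwrite('pics/w5.png',im)
cv2.imwrite('pics/w5c.png',cv2.resize(im[100:250,220:420],(800,600),interpolation=cv2.INTER_CUBIC))"
```

```text
t 5.43 pos [ 570.27 -111.85   32.66] rpy [-3.1416e+00 -1.0000e-04  2.9966e+00] q6 -1.751 F [ 0.11  0.29 -0.33] M [ 0.025  0.001 -0.008] w 32.1
 shift units [ 0.037 -0.013 -0.017] turn units [-0.001 -0.001  0.009]
```

View pics/w5.png

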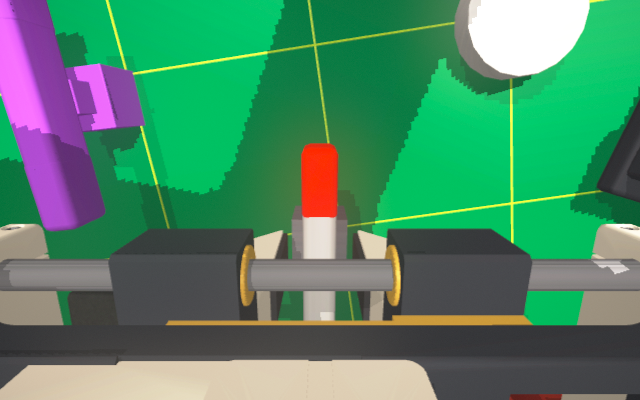

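```bash
python3 -c "
from h import *
o=get_obs();o['tool_pos']=np.zeros(3);o['tcp_rot']=np.array([0,0,0.])
C=cam('wrist',o)
print(proj(C,[[52,0,-28.3],[52,0,-6.3],[25,0,-28.3],[9.5,16,0],[9.5,-16,0],[9.5,16,-19],[9.5,16,-38]]))
im=cv2.imread('pics/w5.png')
cv2.imwrite('pics/w5d.png',cv2.resize(im[190:260,270:370],(800,560),interpolation=cv2.INTER_CUBIC))"
```

```text
[[320.37465318 148.52097922]
 [320.25323806 143.64487055]
 [320.31785117 216.18503852]
 [352.5648944  229.54723261]
 [287.75139447 229.53888771]
 [356.63677377 243.79085771]
 [361.85291864 262.0371772 ]]
```

View pics/w5d.png

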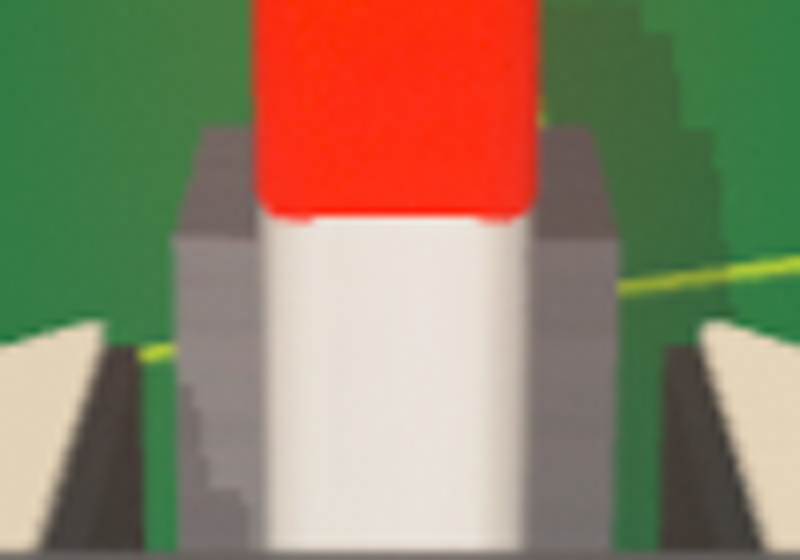

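{"fn": "step_arm", "kwargs": {
  "moves": [0,0,0,0,0,0,1,0,0,0,0,0,0,1,0,0,0,0,0,0,1,0,0,0,0,0,0,1]
}}

```text
time: 5.82
tool_pos: [571.3, -112.1, 34.1]
tcp_rot: [-3.141, 0.003, 2.997]
contact_force: [0.9, -0.3, -2.6]
grip_width: 13.7
```

```bash
python3 -c "
from h import *
o=get_obs()
go([569.5,-112,33],2.996,o)"
```

```text
t 5.82 pos [ 571.25 -112.15   34.14] rpy [-3.1410e+00  2.8000e-03  2.9967e+00] q6 -1.751 F [ 0.89 -0.3  -2.64] M [ 0.035 -0.043  0.032] w 13.7
 shift units [ 0.088 -0.005  0.057] turn units [-0.008  0.04   0.01 ]
```

{"fn": "step_arm", "kwargs": {
  "moves": [0,0,-0.4,0,0,0,1,0,0,-0.8,0,0.02,0,1,0,0,-0.9,0,0.02,-0.5,1,0,0,-0.9,0,0,-1,1,0,0,-0.9,0,0,-1,1,0,0,-0.9,0,0,-1,1,0,0,-0.7,0,0,-1,1,0,0,-0.3,0,0,-1,1]
}}

```text
time: 6.48
tool_pos: [568.2, -111.0, 155.1]
tcp_rot: [3.137, -0.008, -2.887]
contact_force: [1.5, -0.4, -2.8]
grip_width: 13.9
```

```bash
python3 -c "
from h import *
go([519.7,117.6,160],4.17)"
```

```text
t 6.48 pos [ 568.17 -111.    155.14] rpy [ 3.1371 -0.0079 -2.8872] q6 -2.15 F [ 1.46 -0.44 -2.84] M [ 0.042 -0.007  0.033] w 13.9
 shift units [-0.529 11.673 -0.194] turn units [  0.106  -0.083 -11.088]
```

{"fn": "step_arm", "kwargs": {
  "moves": [-0.03,0.5,0,0.02,-0.02,-0.9,1,-0.1,0.9,0,0.02,-0.02,-0.9,1,-0.17,0.95,0,0.02,-0.02,-0.9,1,-0.23,0.93,0,0.02,-0.02,-0.9,1,-0.29,0.92,-0.05,0,0,-0.9,1,-0.35,0.9,-0.05,0,0,-0.9,1,-0.4,0.87,-0.05,0,0,-0.9,1,-0.46,0.85,-0.05,0,0,-0.9,1]
}}

```text
time: 7.15
tool_pos: [537.1, 30.6, 165.5]
tcp_rot: [-3.135, 0.001, -2.365]
contact_force: [-0.2, -1.2, -2.8]
grip_width: 13.8
```

```bash
python3 -c "
from h import *
go([519.7,117.6,160],4.17)"
```

```text
t 7.15 pos [537.09  30.65 165.49] rpy [-3.1354e+00  8.0000e-04 -2.3646e+00] q6 -2.43 F [-0.19 -1.22 -2.79] M [ 0.089  0.024 -0.022] w 13.8
 shift units [-2.428  3.711  0.253] turn units [-0.09  -0.    -3.601]
```

{"fn": "step_arm", "kwargs": {
  "moves": [-0.55,0.8,0,-0.03,0,-0.8,1,-0.6,0.75,0,-0.02,0,-0.8,1,-0.6,0.65,0,0,0,-0.8,1,-0.5,0.5,0,0,0,-0.6,1,-0.3,0.3,0,0,0,-0.4,1,-0.1,0.1,0,0,0,-0.1,1]
}}

```text
time: 7.65
tool_pos: [519.6, 118.2, 168.2]
tcp_rot: [-3.14, 0.0, -2.101]
contact_force: [0.3, 0.4, -2.8]
grip_width: 14.0
```

```bash
python3 -c "
from h import *
go([519.7,117.6,150],4.17)"
```

```text
t 7.65 pos [519.6  118.21 168.21] rpy [-3.1398e+00  5.0000e-04 -2.1014e+00] q6 -2.53 F [ 0.27  0.38 -2.82] M [ 0.075  0.095 -0.005] w 14.0
 shift units [ 0.024 -0.018  0.91 ] turn units [-0.026  0.007  0.168]
```

```bash
python3 -c "
from h import *
o=get_obs()
im=capture('wrist')[:,:,::-1];s=capture('scene')[:,:,::-1]
go([519.7,117.6,150],4.17,o);go([519.7,117.6,150],4.17)
import pickle; pickle.dump(o,open('w6.pkl','wb'))
cv2.imwrite('pics/w6f.png',im);cv2.imwrite('pics/s6f.png',s)
p=proj(cam('scene'),[519.7,117.6,120])[0].astype(int);print(p)
b=cv2.resize(s[p[1]-45:p[1]+45,p[0]-40:p[0]+40],(533,600),interpolation=cv2.INTER_CUBIC)
cv2.imwrite('pics/s6.png',b)
cv2.imwrite('pics/w6.png',cv2.resize(im[100:260,220:420],(750,600),interpolation=cv2.INTER_CUBIC))
"
```

```text
t 7.65 pos [519.6  118.21 168.21] rpy [-3.1398e+00  5.0000e-04 -2.1014e+00] q6 -2.53 F [ 0.27  0.38 -2.82] M [ 0.075  0.095 -0.005] w 14.0
 shift units [ 0.024 -0.018  0.91 ] turn units [-0.026  0.007  0.168]
t 7.75 pos [519.94 117.32 168.14] rpy [-3.1394e+00  3.0000e-04 -2.1036e+00] q6 -2.53 F [ 0.73 -0.71 -1.71] M [ 0.092  0.139 -0.059] w 14.2
 shift units [-0.006  0.02   0.907] turn units [-0.032  0.004  0.137]
[345 181]
```

View pics/s6.png

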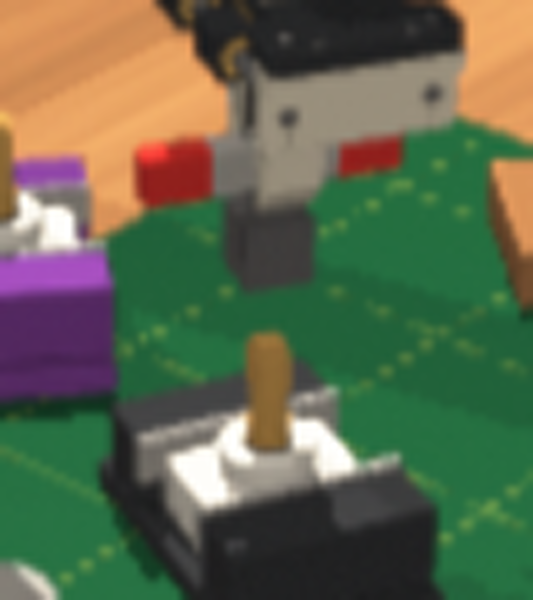

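View pics/w6.png

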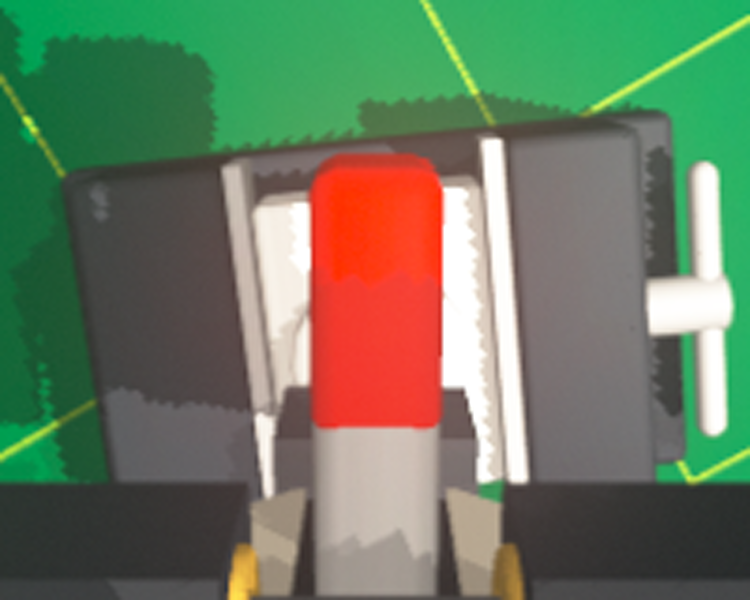

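```bash
python3 -c "
from h import *
for n in ['w5','w6f']:
    im=cv2.imread(f'pics/{n}.png').astype(int)
    for c in (317,320,323):
        col=im[:,c]; s=col[:,2]-col[:,1]; r=[i for i in range(150,240) if s[i]>60]; k=r[-1]
        print(n,c,r[0],k,s[k-1:k+4])
o=get_obs();o['tool_pos']=np.zeros(3);o['tcp_rot']=np.array([0,0,0.])
C=cam('wrist',o)
print(proj(C,[[24.6+d,0,z] for d in (0,1) for z in (-28.3,-27)]))
"
```

```text
w5 317 150 216 [206 204  30  10  10]
w5 320 150 216 [206 206  30   9   9]
w5 323 150 216 [205 205  27   7   8]
w6f 317 150 213 [187 154  36  14  14]
w6f 320 150 213 [188 153  36  15  15]
w6f 323 150 213 [187 152  33  12  12]
[[323.17830484 219.6301755 ]
 [323.14567099 218.66383065]
 [323.18549936 217.25630437]
 [323.15274113 216.30988499]]
```

```bash
python3 -c "
from h import *
np.set_printoptions(precision=4,suppress=True)
for i in range(4):
    c=get_calibration('wrist');print(c['mount'][:3,3],R.from_matrix(c['mount'][:3,:3]).as_rotvec(), c['mtx'][0])
for i in range(2): print(get_calibration('top')['eye'])
E=[get_calibration('wrist')['mount'][:3,3] for i in range(200)]
print(np.mean(E,0),np.std(E,0))
"
```

```text
[  66.006    -1.455  -159.0894] [-0.1975 -0.1964  1.5614] [339.9227   0.     319.8279]
[  66.006    -1.455  -159.0894] [-0.1975 -0.1964  1.5614] [339.9227   0.     319.8279]
[  66.006    -1.455  -159.0894] [-0.1975 -0.1964  1.5614] [339.9227   0.     319.8279]
[  66.006    -1.455  -159.0894] [-0.1975 -0.1964  1.5614] [339.9227   0.     319.8279]
[ 456.4278    8.2681 1132.6855]
[ 456.4278    8.2681 1132.6855]
[  66.006    -1.455  -159.0894] [0. 0. 0.]
```

```bash
for i in 1 2; do python3 -c "
from h import *
np.set_printoptions(precision=4,suppress=True)
c=get_calibration('wrist');print(c['mount'][:3,3],R.from_matrix(c['mount'][:3,:3]).as_rotvec(),get_obs()['time'])
for n in ['w5','w6f']:
    im=cv2.imread(f'pics/{n}.png').astype(int)
    for r in (190,205):
        row=im[r];s=row[:,2]-row[:,1];k=[i for i in range(280,360) if s[i]>80];print(n,r,k[0],k[-1])
"; done
```

```text
[  66.006    -1.455  -159.0894] [-0.1975 -0.1964  1.5614] 7.75
w5 190 302 336
w5 205 302 336
w6f 190 303 337
w6f 205 303 337
[  66.006    -1.455  -159.0894] [-0.1975 -0.1964  1.5614] 7.75
w5 190 302 336
w5 205 302 336
w6f 190 303 337
w6f 205 303 337
```

```bash
cat >> h.py <<'E'
M0=np.array([[ 4.48789168e-04, -9.68992582e-01, -2.47089406e-01, 6.47702751e+01],[ 9.99999587e-01,  2.39736399e-04,  8.76145172e-04,1.23128925e-02],[-7.89741848e-04, -2.47089698e-01,  9.68992290e-01,-1.59093014e+02],[0,0,0,1]])
def camw(o,M=M0):
    T=np.eye(4);T[:3,:3]=rot(o['tcp_rot']);T[:3,3]=o['tool_pos'];T=T@M;return get_calibration('wrist')['mtx'],T[:3,:3],T[:3,3]
E
python3 -c "
from h import *
import pickle
o=pickle.load(open('w2.pkl','rb'));o1=pickle.load(open('w1.pkl','rb'));o3=pickle.load(open('w3.pkl','rb'))
for M in (M0,get_calibration('wrist')['mount']):
    C=camw(o,M)
    print('w2',np.mean([ray(C,(273+u/10-.45,105+v/10-.45),98) for u,v in [(345,190),(640,245),(588,550),(297,503)]],0))
    C=camw(o1,M)
    print('w1',[ray(C,(280+u/8.89-.45,170+v/8.89-.45),98).round(1) for u,v in [(298,500),(465,525)]])
    C=camw(o3,M)
    f=lambda u,v:(219+u/4-.4,83+v/4-.4)
    a=ray(C,f(399,12),61);b=ray(C,f(398,593),61);print('w3',(a+b)/2)
"
```

```text
w2 [519.74513163 117.60640384  98.        ]
w1 [array([522.1, 108.2,  98. ]), array([529.1, 120.1,  98. ])]
w3 [ 570.13270779 -111.85297383   61.        ]
w2 [518.23304403 116.60389155  98.        ]
w1 [array([520.7, 107.2,  98. ]), array([527.7, 119.1,  98. ])]
w3 [ 569.01493076 -113.20617685   61.        ]
```

{"fn": "step_arm", "kwargs": {
  "moves": [-0.01,0.02,0.3,-0.01,0,0.08,1,0,0,0.45,0,0,0.04,1,0,0,0.35,0,0,0,1,0,0,0.15,0,0,0,1,0,0,0.05,0,0,0,1]
}}

```text
time: 8.17
tool_pos: [520.2, 114.3, 139.2]
tcp_rot: [-3.14, -0.001, -2.119]
contact_force: [-0.1, -0.1, -1.6]
grip_width: 13.8
```

```bash
python3 -c "
from h import *
go([520.1,118.3,140],4.170)"
```

```text
t 8.17 pos [520.2  114.34 139.17] rpy [-3.1400e+00 -9.0000e-04 -2.1192e+00] q6 -2.519 F [-0.14 -0.13 -1.58] M [0.139 0.114 0.047] w 13.8
 shift units [-0.166  0.107 -0.042] turn units [-0.023 -0.013 -0.087]
```

{"fn": "step_arm", "kwargs": {
  "moves": [-0.16,0.1,0,0,0,-0.08,1,-0.02,0.01,0,0,0,-0.03,1,0,0,0,0,0,0,1]
}}

```text
time: 8.42
tool_pos: [520.0, 118.1, 138.0]
tcp_rot: [3.141, -0.002, -2.112]
contact_force: [-0.3, -0.7, -2.1]
grip_width: 13.7
```

```bash
python3 -c "
from h import *
go([520.1,118.3,137],4.170)"
```

```text
t 8.42 pos [519.98 118.12 138.03] rpy [ 3.1415e+00 -2.2000e-03 -2.1125e+00] q6 -2.518 F [-0.32 -0.66 -2.1 ] M [0.134 0.129 0.012] w 13.7
 shift units [-0.011 -0.     0.052] turn units [ 0.001 -0.031  0.01 ]
```

{"fn": "step_arm", "kwargs": {
  "moves": [0,0,0.12,0,-0.02,0,1,0,0,0.12,0,-0.01,0,1,0,0,0.1,0,0,0,1]
}}

```text
time: 8.67
tool_pos: [520.6, 118.5, 131.8]
tcp_rot: [-3.14, 0.002, -2.112]
contact_force: [-1.4, 1.3, 2.1]
grip_width: 13.4
```

```bash
python3 -c "
from h import *
go([520.1,118.3,130],4.170)"
```

```text
t 8.67 pos [520.59 118.51 131.81] rpy [-3.1401e+00  1.5000e-03 -2.1120e+00] q6 -2.521 F [-1.4  1.3  2.1] M [ 0.393  0.484 -0.013] w 13.4
 shift units [0.022 0.015 0.09 ] turn units [-0.021  0.022  0.017]
```

{"fn": "step_arm", "kwargs": {
  "moves": [-0.01,0.04,0.02,0,0,0,1,0,0.01,0.03,-0.01,0.01,0,1]
}}

```text
time: 8.83
tool_pos: [519.5, 119.3, 130.5]
tcp_rot: [-3.141, 0.001, -2.112]
contact_force: [-0.5, -0.3, -2.7]
grip_width: 13.6
```

```bash
python3 -c "
from h import *
go([520.1,118.3,130],4.170)"
```

```text
t 8.83 pos [519.45 119.32 130.46] rpy [-3.1414e+00  6.0000e-04 -2.1120e+00] q6 -2.519 F [-0.52 -0.29 -2.67] M [0.065 0.061 0.03 ] w 13.6
 shift units [ 0.027 -0.054  0.023] turn units [-0.003  0.008  0.017]
```

{"fn": "step_arm", "kwargs": {
  "moves": [0,0,0.1,0,0,0,1,0,0,0.1,0,0,0,1]
}}

```text
time: 9.0
tool_pos: [519.7, 119.4, 126.4]
tcp_rot: [-3.141, 0.001, -2.112]
contact_force: [-0.6, -1.3, -2.2]
grip_width: 13.8
```

```bash
python3 -c "
from h import *
go([519.5,119.3,116],4.170)"
```

```text
t 9.0 pos [519.71 119.35 126.44] rpy [-3.1406e+00  9.0000e-04 -2.1119e+00] q6 -2.519 F [-0.55 -1.34 -2.23] M [0.098 0.071 0.025] w 13.8
 shift units [0.008 0.008 0.522] turn units [-0.014  0.014  0.019]
```

{"fn": "step_arm", "kwargs": {
  "moves": [0,0,0.15,0,0,0,1,0,0,0.15,0,0,0,1,0,0,0.08,0,0,0,1]
}}

```text
time: 9.25
tool_pos: [519.8, 119.3, 117.9]
tcp_rot: [-3.14, 0.001, -2.112]
contact_force: [-0.3, -0.1, -2.1]
grip_width: 14.2
```

```bash
python3 -c "
from h import *
go([519.5,119.3,116],4.170)"
```

```text
t 9.25 pos [519.75 119.3  117.95] rpy [-3.1405e+00  9.0000e-04 -2.1119e+00] q6 -2.519 F [-0.27 -0.12 -2.15] M [ 0.102  0.037 -0.029] w 14.2
 shift units [0.007 0.011 0.097] turn units [-0.016  0.013  0.019]
```

{"fn": "step_arm", "kwargs": {
  "moves": [0,0,0.07,0,0,0,1,0,0,0.05,0,0,0,1]
}}

```text
time: 9.42
tool_pos: [520.0, 119.3, 115.4]
tcp_rot: [-3.14, 0.001, -2.112]
contact_force: [-2.1, 0.0, 8.8]
grip_width: 13.8
```

```bash
python3 -c "
from h import *
go([519.5,119.3,116],4.170)"
```

```text
t 9.42 pos [520.04 119.28 115.38] rpy [-3.1400e+00  1.2000e-03 -2.1119e+00] q6 -2.519 F [-2.1   0.01  8.78] M [0.04  0.334 0.025] w 13.8
 shift units [ 0.013  0.024 -0.031] turn units [-0.022  0.017  0.019]
```

```bash
cat >> h.py <<'E'
import json,os
def st(phi=None,tap=(519.4,118.7),e=0.8,z0=116.1,y0=4.171):
    o=get_obs(); q=o['joint_positions']; yaw=o['tcp_rot'][2]; yu=q[0]-q[5]+np.pi/2
    yaw+=2*np.pi*np.round((yu-yaw)/2/np.pi); h=y0-yaw
    phi=h if phi is None else phi
    A=rot(o['tcp_rot']); p=np.array([tap[0]-e*np.cos(yaw),tap[1]-e*np.sin(yaw),z0-3*phi/2/np.pi])
    d=A.T@(p-o['tool_pos'])/20
    w=np.degrees(R.from_matrix(A.T@rot([np.pi,0,yaw])).as_rotvec())/4
    print('t %.2f handle %.1f deg q6 %.2f | Mz %.3f Mx,y %s F %s w %.1f'%(o['time'],np.degrees(h),q[5],o['moment'][2],o['moment'][:2].round(2),o['contact_force'].round(1),o['grip_width']))
    print('  pos',o['tool_pos'].round(2),'corr shift',d.round(3),'tilt',w[:2].round(3))
    open('log.txt','a').write(json.dumps([o['time'],np.degrees(h),*o['moment'],*o['contact_force'],*o['tool_pos']])+'\n')
E
python3 -c "
from h import *
st(0)"
```

```text
t 9.42 handle -0.0 deg q6 -2.52 | Mz 0.025 Mx,y [0.04 0.33] F [-2.1  0.   8.8] w 13.8
  pos [520.04 119.28 115.38] corr shift [ 0.001  0.013 -0.036] tilt [-0.022  0.017]
```

{"fn": "step_arm", "kwargs": {
  "moves": [0,0,-0.03,0,0,0.3,1,0,0,0,-0.01,0.01,0.5,1,0,0,0,0,0,0.5,1]
}}

```text
time: 9.67
tool_pos: [519.7, 119.3, 116.0]
tcp_rot: [-3.142, 0.0, -2.207]
contact_force: [-1.2, 0.6, -2.1]
grip_width: 13.9
```

```bash
python3 -c "
from h import *
st(0)"
```

```text
t 9.67 handle 5.4 deg q6 -2.42 | Mz 0.036 Mx,y [0.1  0.15] F [-1.2  0.6 -2.1] w 13.9
  pos [519.69 119.3  116.04] corr shift [-0.007 -0.006 -0.003] tilt [-0.001  0.002]
```

{"fn": "step_arm", "kwargs": {
  "moves": [0,0,0,0,0,0.5,1,0,0,0,0,0,0.5,1]
}}

```text
time: 9.83
tool_pos: [519.6, 119.5, 116.0]
tcp_rot: [3.141, 0.0, -2.281]
contact_force: [-0.5, 0.2, -2.0]
grip_width: 13.8
```

```bash
python3 -c "
from h import *
st(0)"
```

```text
t 9.83 handle 9.7 deg q6 -2.35 | Mz 0.098 Mx,y [0.15 0.02] F [-0.5  0.2 -2. ] w 13.8
  pos [519.65 119.51 115.96] corr shift [-0.001 -0.017 -0.007] tilt [0.002 0.006]
```

{"fn": "step_arm", "kwargs": {
  "moves": [0,0,0,0,0,0.5,1,0,0,0,0,0,0.5,1]
}}

```text
time: 10.0
tool_pos: [519.8, 119.5, 116.0]
tcp_rot: [-3.141, 0.001, -2.355]
contact_force: [0.1, 1.0, -2.5]
grip_width: 13.9
```

```bash
python3 -c "
from h import *
st(0)"
```

```text
t 10.00 handle 13.9 deg q6 -2.27 | Mz 0.175 Mx,y [0.08 0.04] F [ 0.1  1.  -2.5] w 13.9
  pos [519.81 119.48 115.97] corr shift [ 0.002 -0.013 -0.007] tilt [-0.004  0.008]
```

{"fn": "step_arm", "kwargs": {
  "moves": [0,-0.005,0,0,0,0.6,1,0,-0.005,0,0,0,0.8,1,0,0,0.005,0,0,0.9,1,0,0,0.005,0,0,0.9,1]
}}

```text
time: 10.33
tool_pos: [520.1, 119.2, 115.8]
tcp_rot: [-3.141, 0.001, -2.59]
contact_force: [0.5, -0.6, -1.2]
grip_width: 13.7
```

```bash
python3 -c "
from h import *
st(0.2)"
```

```text
t 10.33 handle 27.4 deg q6 -2.04 | Mz 0.120 Mx,y [-0.04  0.11] F [ 0.5 -0.6 -1.2] w 13.7
  pos [520.13 119.17 115.81] corr shift [ 0.003 -0.001 -0.01 ] tilt [-0.014  0.01 ]
```

{"fn": "step_arm", "kwargs": {
  "moves": [0,-0.003,0,-0.005,0.003,0.95,1,0,-0.003,0,-0.005,0.003,0.95,1,0,-0.003,0,0,0,0.95,1,0,-0.003,0,0,0,0.95,1,0,-0.003,0,0,0,0.95,1,0,-0.003,0,0,0,0.95,1,0,-0.003,0,0,0,0.95,1,0,-0.003,0,0,0,0.95,1]
}}

```text
time: 11.0
tool_pos: [520.5, 118.1, 115.6]
tcp_rot: [-3.14, 0.001, 3.134]
contact_force: [-0.4, -0.2, -2.4]
grip_width: 13.6
```

```bash
python3 -c "
from h import *
st(0.8)"
```

```text
t 11.00 handle 59.4 deg q6 -1.48 | Mz 0.162 Mx,y [-0.02  0.05] F [-0.4 -0.2 -2.4] w 13.6
  pos [520.47 118.11 115.58] corr shift [ 0.014  0.029 -0.007] tilt [-0.028  0.013]
```

{"fn": "step_arm", "kwargs": {
  "moves": [0.005,0.01,0,-0.01,0.005,0.95,1,0.005,0.01,0,-0.01,0.005,0.95,1,0,0.005,0,-0.01,0,0.95,1,0,0,0,0,0,0.95,1,0,0,0,0,0,0.95,1,0,0,0,0,0,0.95,1,0,0,0,0,0,0.95,1,0,0,0,0,0,0.95,1]
}}

```text
time: 11.67
tool_pos: [520.2, 117.1, 115.3]
tcp_rot: [-3.139, 0.002, 2.574]
contact_force: [-0.2, -0.9, -1.1]
grip_width: 13.7
```

```bash
python3 -c "
from h import *
st(1.35)"
```

```text
t 11.67 handle 91.5 deg q6 -0.92 | Mz 0.150 Mx,y [-0.1   0.09] F [-0.2 -0.9 -1.1] w 13.7
  pos [520.23 117.07 115.31] corr shift [ 0.039  0.046 -0.008] tilt [-0.04   0.027]
```

{"fn": "step_arm", "kwargs": {
  "moves": [0.008,0.01,0,-0.015,0.01,0.95,1,0.008,0.01,0,-0.015,0.01,0.95,1,0.008,0.01,0,-0.01,0.005,0.95,1,0.006,0.008,0,-0.008,0.005,0.95,1,0.006,0.008,0,-0.005,0.003,0.95,1,0.006,0.008,0,-0.005,0.003,0.95,1,0.006,0.008,0,-0.005,0.003,0.95,1,0.006,0.008,0,-0.005,0.003,0.95,1]
}}

```text
time: 12.33
tool_pos: [519.5, 116.3, 115.0]
tcp_rot: [-3.139, 0.002, 2.014]
contact_force: [-0.4, -1.4, -1.2]
grip_width: 14.3
```

```bash
python3 -c "
from h import *
st(1.9)"
```

```text
t 12.33 handle 123.6 deg q6 -0.36 | Mz 0.156 Mx,y [-0.23  0.18] F [-0.4 -1.4 -1.2] w 14.3
  pos [519.5  116.34 115.01] corr shift [ 0.068  0.046 -0.009] tilt [-0.034  0.034]
```

```bash
sed -i 's/tap=(519.4,118.7),e=0.8/tap=(518.8,117.8),e=1.6/' h.py; python3 -c "
from h import *
import json
L=np.array([json.loads(l) for l in open('log.txt')])
yaw=4.171-np.radians(L[:,1])
A=[];b=[]
for y,p in zip(yaw[1:],L[1:,8:10]):
    c,s=np.cos(y),np.sin(y)
    A+= [[1,0,-c,-s],[0,1,-s,c]];b+=list(p)   # p=tap - ex*(c,s) - ey*(s,-c)
x=np.linalg.lstsq(np.array(A),np.array(b),rcond=None);print(x[0], (np.array(A)@x[0]-b).reshape(-1,2).round(2))
st(1.9)"
```

```text
[ 5.18606234e+02  1.17973669e+02  1.85304821e+00 -1.33159355e-01] [[-0.09  0.24]
 [ 0.07 -0.04]
 [ 0.01 -0.1 ]
 [-0.02 -0.11]
 [-0.01 -0.01]
 [ 0.01  0.02]
 [ 0.02  0.01]]
t 12.33 handle 123.6 deg q6 -0.36 | Mz 0.156 Mx,y [-0.23  0.18] F [-0.4 -1.4 -1.2] w 14.3
  pos [519.5  116.34 115.01] corr shift [ 0.001 -0.    -0.009] tilt [-0.034  0.034]
```

{"fn": "step_arm", "kwargs": {
  "moves": [0,-0.006,-0.002,-0.015,0.012,0.95,1,0,-0.006,-0.002,-0.015,0.012,0.95,1,0,-0.006,0,-0.01,0.01,0.95,1,0,-0.006,0,-0.008,0.005,0.95,1,0,-0.006,0,-0.005,0.003,0.95,1,0,-0.006,0,-0.005,0.003,0.95,1,0,-0.006,0,-0.005,0.003,0.95,1,0,-0.006,0,-0.005,0.003,0.95,1]
}}

```text
time: 13.0
tool_pos: [518.2, 115.8, 114.8]
tcp_rot: [3.14, -0.0, 1.454]
contact_force: [-0.7, -0.1, -1.5]
grip_width: 13.9
```

```bash
python3 -c "
from h import *
st(2.5)"
```

```text
t 13.00 handle 155.7 deg q6 0.19 | Mz 0.159 Mx,y [-0.06  0.13] F [-0.7 -0.1 -1.5] w 13.9
  pos [518.17 115.84 114.75] corr shift [ 0.021  0.02  -0.008] tilt [ 0.028 -0.005]
```

{"fn": "step_arm", "kwargs": {
  "moves": [0.005,0,-0.002,0.01,0,0.95,1,0.005,0,-0.002,0.01,0,0.95,1,0.003,0,0,0,0,0.95,1,0.002,-0.003,0,0,0,0.95,1,0,-0.004,0,-0.005,0.003,0.95,1,0,-0.004,0,-0.005,0.003,0.95,1,0,-0.004,0,-0.005,0.003,0.95,1,0,-0.004,0,-0.005,0.003,0.95,1]
}}

```text
time: 13.67
tool_pos: [517.2, 116.3, 114.5]
tcp_rot: [3.141, -0.0, 0.894]
contact_force: [-0.1, -0.0, -2.2]
grip_width: 13.7
```

```bash
python3 -c "
from h import *
st(3.0)"
```

```text
t 13.67 handle 187.8 deg q6 0.75 | Mz 0.169 Mx,y [-0.02  0.16] F [-0.1 -0.  -2.2] w 13.7
  pos [517.16 116.26 114.51] corr shift [ 0.031  0.016 -0.008] tilt [ 0.014 -0.   ]
```

{"fn": "step_arm", "kwargs": {
  "moves": [0.005,0,0,0.01,0,0.95,1,0.003,0,0,0,0,0.3,1]
}}

```text
time: 13.83
tool_pos: [517.0, 116.4, 114.4]
tcp_rot: [3.141, 0.0, 0.8]
contact_force: [-0.6, 0.1, -1.2]
grip_width: 13.9
```

```bash
python3 -c "
from h import *
st(3.0)"
```

```text
t 13.83 handle 193.1 deg q6 0.85 | Mz 0.114 Mx,y [-0.08  0.18] F [-0.6  0.1 -1.2] w 13.9
  pos [517.05 116.39 114.45] corr shift [ 0.032  0.014 -0.011] tilt [0.003 0.006]
```

{"fn": "step_arm", "kwargs": {
  "moves": [0.003,0.003,0,0,0,-0.7,1,0.003,0.003,0,0,0,-0.7,1,0.002,0.002,0,0,0,-0.7,1]
}}

```text
time: 14.08
tool_pos: [517.3, 116.3, 114.4]
tcp_rot: [3.141, 0.001, 0.951]
contact_force: [0.1, 0.6, -2.9]
grip_width: 13.8
```

```bash
python3 -c "
from h import *
st(3.14)"
```

```text
t 14.08 handle 184.5 deg q6 0.70 | Mz 0.035 Mx,y [-0.09  0.06] F [ 0.1  0.6 -2.9] w 13.8
  pos [517.26 116.29 114.4 ] corr shift [ 0.026  0.019 -0.01 ] tilt [0.005 0.01 ]
```

{"fn": "step_arm", "kwargs": {
  "moves": [0,0.002,0,0,0,-0.7,1,0,0.002,0,0,0,-0.7,1]
}}

```text
time: 14.25
tool_pos: [517.4, 116.2, 114.3]
tcp_rot: [3.141, 0.001, 1.056]
contact_force: [0.0, 0.8, -2.7]
grip_width: 13.7
```

```bash
python3 -c "
from h import *
st(3.14)"
```

```text
t 14.25 handle 178.5 deg q6 0.59 | Mz 0.016 Mx,y [-0.07  0.16] F [ 0.   0.8 -2.7] w 13.7
  pos [517.42 116.22 114.34] corr shift [ 0.022  0.021 -0.013] tilt [0.007 0.009]
```

{"fn": "step_arm", "kwargs": {
  "moves": [0,0.002,0,0,0,-0.7,1,0,0.002,0,0,0,-0.7,1]
}}

```text
time: 14.42
tool_pos: [517.6, 116.1, 114.3]
tcp_rot: [3.141, 0.001, 1.16]
contact_force: [-0.1, -0.5, -1.9]
grip_width: 13.6
```

```bash
python3 -c "
from h import *
st(3.14)"
```

```text
t 14.42 handle 172.5 deg q6 0.49 | Mz -0.032 Mx,y [-0.15  0.14] F [-0.1 -0.5 -1.9] w 13.6
  pos [517.63 116.1  114.34] corr shift [ 0.021  0.02  -0.013] tilt [0.01  0.009]
```

{"fn": "step_arm", "kwargs": {
  "moves": [0,0.002,0,0,0,-0.6,1,0,0.002,0,0,0,-0.6,1]
}}

```text
time: 14.58
tool_pos: [517.8, 116.0, 114.3]
tcp_rot: [3.141, 0.001, 1.249]
contact_force: [-0.9, -0.2, -2.7]
grip_width: 14.1
```

```bash
python3 -c "
from h import *
st(3.14)"
```

```text
t 14.58 handle 167.4 deg q6 0.40 | Mz -0.163 Mx,y [-0.12  0.1 ] F [-0.9 -0.2 -2.7] w 14.1
  pos [517.79 115.97 114.34] corr shift [ 0.023  0.019 -0.013] tilt [0.011 0.009]
```

{"fn": "step_arm", "kwargs": {
  "moves": [0,0.002,0,0,0,-0.6,1,0,0.002,0,0,0,-0.6,1]
}}

```text
time: 14.75
tool_pos: [518.0, 115.9, 114.4]
tcp_rot: [3.141, 0.0, 1.338]
contact_force: [0.5, 0.3, -1.2]
grip_width: 13.9
```

```bash
python3 -c "
from h import *
st(3.10)"
```

```text
t 14.75 handle 162.3 deg q6 0.31 | Mz -0.146 Mx,y [-0.13  0.11] F [ 0.5  0.3 -1.2] w 13.9
  pos [518.   115.92 114.37] corr shift [ 0.021  0.017 -0.013] tilt [0.013 0.006]
```

{"fn": "step_arm", "kwargs": {
  "moves": [0,0.002,0,0,0,-0.6,1,0,0.002,0,0,0,-0.6,1]
}}

```text
time: 14.92
tool_pos: [518.2, 115.9, 114.4]
tcp_rot: [3.141, 0.0, 1.426]
contact_force: [0.6, 0.3, -1.8]
grip_width: 14.1
```

```bash
python3 -c "
from h import *
st(3.0)"
```

```text
t 14.92 handle 157.3 deg q6 0.22 | Mz -0.174 Mx,y [-0.09  0.13] F [ 0.6  0.3 -1.8] w 14.1
  pos [518.18 115.87 114.43] corr shift [ 0.02   0.017 -0.012] tilt [0.016 0.003]
```

{"fn": "step_arm", "kwargs": {
  "moves": [0.002,0.005,0,0.005,0,-0.95,1,0.002,0.005,0,0.005,0,-0.95,1,0,0.005,0,0,0,-0.95,1,0,0.005,-0.002,0,0,-0.95,1,0,0.005,-0.002,0,0,-0.95,1,0,0.005,-0.002,0,0,-0.95,1,0,0.005,-0.002,0,0,-0.95,1,0,0.005,-0.002,0,0,-0.95,1]
}}

```text
time: 15.58
tool_pos: [519.3, 116.0, 114.7]
tcp_rot: [3.14, -0.0, 1.985]
contact_force: [0.4, 0.0, -1.8]
grip_width: 13.8
```

```bash
python3 -c "
from h import *
st(2.4)"
```

```text
t 15.58 handle 125.3 deg q6 -0.34 | Mz -0.151 Mx,y [-0.05  0.03] F [ 0.4  0.  -1.8] w 13.8
  pos [519.32 116.   114.7 ] corr shift [ 0.013  0.012 -0.013] tilt [ 0.018 -0.006]
```

{"fn": "step_arm", "kwargs": {
  "moves": [0.002,0.006,0,0.005,0,-0.95,1,0.002,0.006,0,0.005,0,-0.95,1,0,0.006,0,0,0,-0.95,1,0,0.006,-0.002,0,0,-0.95,1,0,0.006,-0.002,0,0,-0.95,1,0,0.006,-0.002,0,0,-0.95,1,0,0.006,-0.002,0,0,-0.95,1,0,0.006,-0.002,0,0,-0.95,1]
}}

```text
time: 16.25
tool_pos: [520.2, 116.7, 115.0]
tcp_rot: [3.14, -0.001, 2.545]
contact_force: [0.4, -0.0, -1.4]
grip_width: 13.9
```

```bash
python3 -c "
from h import *
st(1.9)"
```

```text
t 16.25 handle 93.2 deg q6 -0.90 | Mz -0.134 Mx,y [-0.01  0.09] F [ 0.4 -0.  -1.4] w 13.9
  pos [520.21 116.72 114.95] corr shift [ 0.009  0.005 -0.012] tilt [ 0.026 -0.007]
```

{"fn": "step_arm", "kwargs": {
  "moves": [0.002,0.006,0,0.01,0,-0.95,1,0,0.006,0,0.01,0,-0.95,1,0,0.006,0,0,0,-0.95,1,0,0.003,0,0,0,-0.4,1]
}}

```text
time: 16.58
tool_pos: [520.4, 117.2, 115.0]
tcp_rot: [3.14, -0.0, 2.786]
contact_force: [-1.2, -0.2, -1.2]
grip_width: 13.9
```

```bash
python3 -c "
from h import *
st(1.6)"
```

```text
t 16.58 handle 79.3 deg q6 -1.14 | Mz -0.145 Mx,y [0.03 0.06] F [-1.2 -0.2 -1.2] w 13.9
  pos [520.44 117.24 115.04] corr shift [ 0.006 -0.002 -0.015] tilt [ 0.017 -0.007]
```

{"fn": "step_arm", "kwargs": {
  "moves": [0,-0.002,-0.002,0.005,0,0.95,1,0,-0.002,-0.002,0.005,0,0.95,1,0,-0.002,-0.002,0,0,0.95,1,0,-0.002,-0.002,0,0,0.95,1,0,-0.003,-0.002,0,0,0.95,1]
}}

```text
time: 17.0
tool_pos: [520.3, 116.8, 115.1]
tcp_rot: [-3.142, -0.001, 2.447]
contact_force: [-0.5, -1.3, -2.5]
grip_width: 13.6
```

```bash
python3 -c "
from h import *
st(1.6)"
```

```text
t 17.00 handle 98.8 deg q6 -0.80 | Mz -0.009 Mx,y [-0.15  0.23] F [-0.5 -1.3 -2.5] w 13.6
  pos [520.33 116.77 115.07] corr shift [ 0.012 -0.009 -0.013] tilt [-0.    -0.007]
```

{"fn": "step_arm", "kwargs": {
  "moves": [0,-0.004,0,0,0,0.8,1,0,-0.004,0,0,0,0.6,1]
}}

```text
time: 17.17
tool_pos: [520.0, 116.5, 115.1]
tcp_rot: [-3.141, -0.001, 2.345]
contact_force: [0.3, 0.5, -1.3]
grip_width: 13.8
```

```bash
python3 -c "
from h import *
st(1.6)"
```

```text
t 17.17 handle 104.6 deg q6 -0.70 | Mz 0.145 Mx,y [0.1  0.05] F [ 0.3  0.5 -1.3] w 13.8
  pos [520.02 116.47 115.06] corr shift [ 0.01   0.003 -0.014] tilt [-0.009 -0.008]
```

{"fn": "step_arm", "kwargs": {
  "moves": [0.002,-0.005,0,-0.005,0,0.95,1,0.002,-0.005,0,-0.005,0,0.95,1,0,-0.005,0,-0.005,0.003,0.95,1,0,-0.005,0,-0.005,0.003,0.95,1,0,-0.005,0,-0.005,0.003,0.95,1,0,-0.005,0,-0.005,0.003,0.95,1,0,-0.005,0,-0.005,0.003,0.95,1,0,-0.005,0,-0.005,0.003,0.95,1]
}}

```text
time: 17.83
tool_pos: [519.0, 115.8, 114.8]
tcp_rot: [3.141, -0.001, 1.797]
contact_force: [0.7, -0.1, -1.5]
grip_width: 14.0
```

```bash
python3 -c "
from h import *
st(2.1)"
```

```text
t 17.83 handle 136.0 deg q6 -0.15 | Mz 0.166 Mx,y [-0.   0.1] F [ 0.7 -0.1 -1.5] w 14.0
  pos [518.99 115.84 114.8 ] corr shift [ 0.018  0.013 -0.015] tilt [ 0.013 -0.016]
```

{"fn": "step_arm", "kwargs": {
  "moves": [0.003,-0.002,0,0,0,0.95,1,0.003,-0.002,0,0,0,0.95,1,0.003,-0.002,0,0,0,0.95,1,0.003,-0.002,0,0,0.003,0.95,1,0,-0.005,0,-0.003,0.003,0.95,1,0,-0.005,0,-0.003,0.003,0.95,1,0,-0.005,0,-0.003,0.003,0.95,1,0,-0.005,0,-0.003,0.003,0.95,1]
}}

```text
time: 18.5
tool_pos: [517.8, 115.8, 114.5]
tcp_rot: [3.141, -0.001, 1.248]
contact_force: [-0.3, 0.9, -1.1]
grip_width: 13.9
```

```bash
python3 -c "
from h import *
st(2.7)"
```

```text
t 18.50 handle 167.5 deg q6 0.40 | Mz 0.156 Mx,y [-0.02  0.18] F [-0.3  0.9 -1.1] w 13.9
  pos [517.82 115.85 114.54] corr shift [ 0.028  0.016 -0.014] tilt [ 0.003 -0.015]
```

{"fn": "step_arm", "kwargs": {
  "moves": [0.003,-0.002,0,0,-0.005,0.95,1,0.003,-0.002,0,0,-0.005,0.95,1,0.003,-0.002,0,0,0,0.95,1,0.003,-0.002,0,0,0,0.95,1,0,-0.005,0,-0.003,0,0.95,1,0,-0.005,0,-0.003,0,0.95,1,0,-0.005,0,-0.003,0.003,0.95,1,0,-0.005,0,-0.003,0.003,0.95,1]
}}

```text
time: 19.17
tool_pos: [516.9, 116.5, 114.3]
tcp_rot: [3.141, 0.0, 0.698]
contact_force: [-0.7, 0.5, -2.8]
grip_width: 13.8
```

```bash
python3 -c "
from h import *
st(3.2)"
```

```text
t 19.17 handle 199.0 deg q6 0.95 | Mz 0.163 Mx,y [-0.03  0.15] F [-0.7  0.5 -2.8] w 13.8
  pos [516.89 116.49 114.3 ] corr shift [ 0.035  0.012 -0.014] tilt [0.009 0.005]
```

{"fn": "step_arm", "kwargs": {
  "moves": [0.003,-0.002,0,0,0,0.95,1,0.003,-0.002,0,0,0,0.95,1,0.003,-0.002,0,0,0,0.95,1,0.003,-0.002,0,0,0,0.95,1,0,-0.005,0,-0.003,0,0.95,1,0,-0.005,0,-0.003,0,0.95,1,0,-0.005,0,-0.003,0.003,0.95,1,0,-0.005,0,-0.003,0.003,0.95,1]
}}

```text
time: 19.83
tool_pos: [516.4, 117.5, 114.0]
tcp_rot: [3.14, 0.0, 0.149]
contact_force: [-0.8, -0.6, -1.9]
grip_width: 13.9
```

```bash
python3 -c "
from h import *
st(3.8)"
```

```text
t 19.83 handle 230.4 deg q6 1.50 | Mz 0.165 Mx,y [0.   0.25] F [-0.8 -0.6 -1.9] w 13.9
  pos [516.36 117.54 114.03] corr shift [ 0.043  0.005 -0.013] tilt [0.022 0.004]
```

```bash
python3 -c "
from h import *
L=np.array([json.loads(l) for l in open('log.txt')])
yaw=4.171-np.radians(L[:,1])
A=[];b=[]
for y,p in zip(yaw[1:],L[1:,8:10]):
    c,s=np.cos(y),np.sin(y)
    A+= [[1,0,-c,-s],[0,1,-s,c]];b+=list(p)
x=np.linalg.lstsq(np.array(A),np.array(b),rcond=None);print(x[0], (np.array(A)@x[0]-b).reshape(-1,2)[-6:].round(2))
print(np.c_[L[:,1],L[:,2:4]].round(2)[-14:])"
```

```text
[ 5.18431998e+02  1.17947728e+02  2.06960522e+00 -8.39857182e-02] [[-0.25 -0.08]
 [-0.08  0.05]
 [-0.01  0.11]
 [ 0.04  0.11]
 [ 0.02  0.06]
 [ 0.04  0.02]]
[[ 1.7850e+02 -7.0000e-02  1.6000e-01]
 [ 1.7254e+02 -1.5000e-01  1.4000e-01]
 [ 1.6742e+02 -1.2000e-01  1.0000e-01]
 [ 1.6233e+02 -1.3000e-01  1.1000e-01]
 [ 1.5726e+02 -9.0000e-02  1.3000e-01]
 [ 1.2527e+02 -5.0000e-02  3.0000e-02]
 [ 9.3180e+01 -1.0000e-02  9.0000e-02]
 [ 7.9330e+01  3.0000e-02  6.0000e-02]
 [ 9.8760e+01 -1.5000e-01  2.3000e-01]
 [ 1.0463e+02  1.0000e-01  5.0000e-02]
 [ 1.3602e+02 -0.0000e+00  1.0000e-01]
 [ 1.6749e+02 -2.0000e-02  1.8000e-01]
 [ 1.9897e+02 -3.0000e-02  1.5000e-01]
 [ 2.3045e+02  0.0000e+00  2.5000e-01]]
```

{"fn": "step_arm", "kwargs": {
  "moves": [0.003,-0.005,0,0.005,0,0.95,1,0.003,-0.005,0,0.005,0,0.95,1,0.003,-0.005,0,0.005,0,0.95,1,0.003,-0.005,0,0,0,0.95,1,0,-0.005,0,0,0,0.95,1,0,-0.005,0,0,0,0.95,1,0,-0.005,0,0,0,0.95,1,0,-0.005,0,0,0,0.95,1]
}}

```text
time: 20.5
tool_pos: [516.4, 118.6, 113.7]
tcp_rot: [3.141, 0.0, -0.401]
contact_force: [-0.4, -0.1, -1.0]
grip_width: 13.7
```

```bash
sed -i 's/tap=(518.8,117.8),e=1.6/tap=(518.5,117.9),e=2.0/' h.py; python3 -c "
from h import *
st(4.3)"
```

```text
t 20.50 handle 261.9 deg q6 2.05 | Mz 0.182 Mx,y [0.02 0.2 ] F [-0.4 -0.1 -1. ] w 13.7
  pos [516.44 118.65 113.75] corr shift [ 0.009 -0.006 -0.015] tilt [0.014 0.001]
```

{"fn": "step_arm", "kwargs": {
  "moves": [0,-0.006,0,0.005,0,0.95,1,0,-0.006,0,0.005,0,0.95,1,0,-0.006,0,0.005,0,0.95,1,0,-0.006,0,0,0,0.95,1,0,-0.006,0,0,0,0.95,1]
}}

```text
time: 20.92
tool_pos: [516.8, 119.2, 113.6]
tcp_rot: [3.142, -0.0, -0.744]
contact_force: [-1.3, 1.0, -2.3]
grip_width: 13.7
```

```bash
python3 -c "
from h import *
st(4.7)"
```

```text
t 20.92 handle 281.6 deg q6 2.40 | Mz 0.167 Mx,y [0.12 0.2 ] F [-1.3  1.  -2.3] w 13.7
  pos [516.79 119.24 113.61] corr shift [ 0.008 -0.009 -0.012] tilt [ 0.    -0.004]
```

{"fn": "step_arm", "kwargs": {
  "moves": [0,-0.004,0,0,0,0.65,1]
}}

```text
time: 21.0
tool_pos: [516.8, 119.3, 113.6]
tcp_rot: [3.142, -0.0, -0.792]
contact_force: [0.2, 0.5, -2.3]
grip_width: 13.6
```

```bash
python3 -c "
from h import *
st(4.8)"
```

```text
t 21.00 handle 284.3 deg q6 2.45 | Mz 0.152 Mx,y [0.03 0.22] F [ 0.2  0.5 -2.3] w 13.6
  pos [516.84 119.32 113.56] corr shift [ 0.009 -0.009 -0.013] tilt [ 0.001 -0.005]
```

{"fn": "step_arm", "kwargs": {
  "moves": [0,0.003,0,0,0,-0.95,1,0,0.003,0,0,0,-0.95,1,0,0.003,0,0,0,-0.95,1,0,0.004,0,0,0,-0.95,1,0,0.004,0,0,0,-0.95,1]
}}

```text
time: 21.42
tool_pos: [516.7, 119.0, 113.6]
tcp_rot: [3.141, -0.0, -0.447]
contact_force: [-2.2, 0.5, -1.3]
grip_width: 13.4
```

```bash
python3 -c "
from h import *
st(4.8)"
```

```text
t 21.42 handle 264.6 deg q6 2.10 | Mz -0.017 Mx,y [-0.22  0.44] F [-2.2  0.5 -1.3] w 13.4
  pos [516.65 118.96 113.55] corr shift [ 0.006  0.008 -0.013] tilt [ 0.005 -0.007]
```

{"fn": "step_arm", "kwargs": {
  "moves": [0,0.004,0,0,0,-0.8,1,0,0.004,0,0,0,-0.6,1]
}}

```text
time: 21.58
tool_pos: [516.5, 118.6, 113.6]
tcp_rot: [3.141, -0.0, -0.342]
contact_force: [0.9, -0.4, -1.9]
grip_width: 13.5
```

```bash
python3 -c "
from h import *
st(4.8)"
```

```text
t 21.58 handle 258.6 deg q6 1.99 | Mz -0.224 Mx,y [0.   0.21] F [ 0.9 -0.4 -1.9] w 13.5
  pos [516.46 118.62 113.57] corr shift [ 0.008 -0.    -0.012] tilt [ 0.01  -0.002]
```

{"fn": "step_arm", "kwargs": {
  "moves": [0,0.006,0,0.005,0,-0.95,1,0,0.006,0,0.005,0,-0.95,1,0,0.006,0,0,0,-0.95,1,0,0.006,-0.002,0,0,-0.95,1,0,0.006,-0.002,0,0,-0.95,1,0,0.006,-0.002,0,0,-0.95,1,0,0.006,-0.002,0,0,-0.95,1,0,0.006,-0.002,0,0,-0.95,1]
}}

```text
time: 22.25
tool_pos: [516.4, 117.4, 113.8]
tcp_rot: [-3.141, -0.0, 0.217]
contact_force: [-0.3, 0.3, -2.0]
grip_width: 13.4
```

```bash
python3 -c "
from h import *
st(4.2)"
```

```text
t 22.25 handle 226.5 deg q6 1.43 | Mz -0.147 Mx,y [-0.06  0.2 ] F [-0.3  0.3 -2. ] w 13.4
  pos [516.39 117.4  113.84] corr shift [ 0.009 -0.002 -0.013] tilt [-0.011 -0.004]
```

{"fn": "step_arm", "kwargs": {
  "moves": [0,0.006,0,0,0,-0.95,1,0,0.006,0,0,0,-0.95,1,0,0.006,0,0,0,-0.95,1,0,0.006,-0.002,0,0,-0.95,1,0,0.006,-0.002,0,0,-0.95,1,0,0.006,-0.002,0,0,-0.95,1,0,0.006,-0.002,0,0,-0.95,1,0,0.006,-0.002,0,0,-0.95,1]
}}

```text
time: 22.92
tool_pos: [517.0, 116.4, 114.1]
tcp_rot: [-3.141, -0.001, 0.777]
contact_force: [0.6, 0.0, -1.8]
grip_width: 13.9
```

```bash
python3 -c "
from h import *
st(3.7)"
```

```text
t 22.92 handle 194.5 deg q6 0.87 | Mz -0.147 Mx,y [-0.07  0.14] F [ 0.6  0.  -1.8] w 13.9
  pos [516.96 116.36 114.12] corr shift [ 0.009 -0.001 -0.011] tilt [-0.015 -0.021]
```

{"fn": "step_arm", "kwargs": {
  "moves": [0,0.006,0,-0.005,-0.005,-0.95,1,0,0.006,0,-0.005,-0.005,-0.95,1,0,0.006,0,0,-0.005,-0.95,1,0,0.006,-0.002,0,0,-0.95,1,0,0.006,-0.002,0,0,-0.95,1,0,0.006,-0.002,0,0,-0.95,1,0,0.002,0,0,0,-0.2,1]
}}

```text
time: 23.5
tool_pos: [517.7, 115.9, 114.3]
tcp_rot: [-3.141, -0.001, 1.214]
contact_force: [-0.4, -0.1, -1.2]
grip_width: 13.5
```

```bash
python3 -c "
from h import *
st(3.1)"
```

```text
t 23.50 handle 169.4 deg q6 0.43 | Mz -0.167 Mx,y [-0.09  0.19] F [-0.4 -0.1 -1.2] w 13.5
  pos [517.72 115.92 114.31] corr shift [ 0.007  0.002 -0.015] tilt [-0.002 -0.021]
```

{"fn": "step_arm", "kwargs": {
  "moves": [0,-0.002,0,0,0,0.8,1,0,-0.002,0,0,0,0.8,1,0,-0.002,0,0,-0.01,0.8,1,0,0,0,0,-0.01,0.3,1]
}}

```text
time: 23.83
tool_pos: [517.6, 115.9, 114.3]
tcp_rot: [-3.141, -0.0, 1.014]
contact_force: [1.0, 0.1, -2.4]
grip_width: 14.2
```

```bash
python3 -c "
from h import *
st(3.1)"
```

```text
t 23.83 handle 180.9 deg q6 0.63 | Mz 0.015 Mx,y [-0.13  0.12] F [ 1.   0.1 -2.4] w 14.2
  pos [517.65 115.9  114.34] corr shift [ 0.007 -0.017 -0.014] tilt [-0.004 -0.002]
```

Torque is zero mid-play; open to regrip half a turn back.

{"fn": "step_arm", "kwargs": {
  "moves": [0,0,0,0,0,0,0.2,0,0,0,0,0,0,0.2,0,0,0,0,0,0,0.2]
}}

```text
time: 24.08
tool_pos: [518.4, 115.9, 115.0]
tcp_rot: [3.14, -0.001, 1.013]
contact_force: [-0.3, 0.1, -0.9]
grip_width: 29.2
```

```bash
python3 -c "
from h import *
st(3.1)"
```

```text
t 24.08 handle 180.9 deg q6 0.63 | Mz 0.013 Mx,y [-0.07  0.08] F [-0.3  0.1 -0.9] w 29.2
  pos [518.43 115.93 115.  ] corr shift [-0.015 -0.049  0.019] tilt [ 0.021 -0.019]
```

Up, then rotate counter‑clockwise half a turn.

{"fn": "step_arm", "kwargs": {
  "moves": [0,0,-0.4,0.01,-0.01,0,0,0,0,-0.7,0,0,0,0,0,0,-0.7,0,0,0,0,0,0,-0.5,0,0,-0.5,0,0,0,0,0,0,-1,0,0,0,0,0,0,-1,0,0,0,0,0,0,-1,0,0,0,0,0,0,-1,0]
}}

```text
time: 24.75
tool_pos: [520.1, 116.0, 169.1]
tcp_rot: [3.135, -0.002, 1.341]
contact_force: [-0.7, 0.0, -0.1]
grip_width: 45.9
```

{"fn": "step_arm", "kwargs": {
  "moves": [0,0,0,0,0,-1,0,0,0,0,0,0,-1,0,0,0,0,0,0,-1,0,0,0,0,0,0,-1,0,0,0,0,0,0,-1,0,0,0,0,0,0,-1,0,0,0,0,0,0,-1,0,0,0,0,0,0,-1,0]
}}

```text
time: 25.42
tool_pos: [522.0, 116.1, 176.4]
tcp_rot: [3.127, 0.004, 1.932]
contact_force: [0.6, 0.3, -0.7]
grip_width: 46.1
```

```bash
python3 -c "
from h import *
st(3.1);go([518.5,117.9,160],1.013+3.14159)"
```

```text
t 25.42 handle 128.3 deg q6 -0.29 | Mz 0.010 Mx,y [-0.1   0.07] F [ 0.6  0.3 -0.7] w 46.1
  pos [522.   116.11 176.4 ] corr shift [ 0.059 -0.178  3.087] tilt [0.212 0.064]
t 25.42 pos [522.   116.11 176.4 ] rpy [3.1268 0.0045 1.9317] q6 -0.285 F [ 0.64  0.3  -0.69] M [-0.101  0.073  0.01 ] w 46.1
 shift units [ 0.149 -0.144  0.818] turn units [  0.045   0.27  -31.84 ]
```

{"fn": "step_arm", "kwargs": {
  "moves": [0,-0.05,0.05,0.1,0.03,-1,0,0,-0.05,0.05,0.1,0.03,-1,0,0,0,0.05,0,0,-1,0,0,0,0.05,0,0,-1,0,0,0,0.05,0,0,-1,0,0,0,0.05,0,0,-1,0,0,0,0,0,0,-1,0,0,0,0,0,0,-1,0]
}}

```text
time: 26.08
tool_pos: [521.9, 115.4, 177.2]
tcp_rot: [3.137, 0.007, 2.522]
contact_force: [0.5, -0.2, -0.8]
grip_width: 45.9
```

{"fn": "step_arm", "kwargs": {
  "moves": [0,0,0,0,0,-1,0,0,0,0,0,0,-1,0,0,0,0,0,0,-1,0,0,0,0,0,0,-1,0,0,0,0,0,0,-1,0,0,0,0,0,0,-1,0,0,0,0,0,0,-1,0,0,0,0,0,0,-1,0]
}}

```text
time: 26.75
tool_pos: [523.6, 115.5, 184.0]
tcp_rot: [3.141, 0.016, 3.112]
contact_force: [0.1, 0.2, 1.2]
grip_width: 46.0
```

```bash
python3 -c "
from h import *
st(3.1);go([518.5,117.9,160],1.013+3.14159)"
```

```text
t 26.75 handle 60.7 deg q6 -1.47 | Mz -0.010 Mx,y [-0.    0.01] F [0.1 0.2 1.2] w 46.0
  pos [523.55 115.47 184.05] corr shift [0.211 0.113 3.469] tilt [0.005 0.227]
t 26.75 pos [523.55 115.47 184.05] rpy [3.1412 0.0158 3.1121] q6 -1.466 F [0.07 0.23 1.15] M [-0.001  0.008 -0.01 ] w 46.0
 shift units [0.275 0.114 1.198] turn units [ -0.113   0.208 -14.932]
```

{"fn": "step_arm", "kwargs": {
  "moves": [0,0,0.15,0,0.1,-1,0,0,0,0.15,0,0.1,-1,0,0,0,0.15,0,0.03,-1,0,0,0,0.15,0,0,-1,0,0,0,0.15,0,0,-1,0,0,0,0.1,0,0,-1,0,0,0,0.1,0,0,-1,0,0,0,0.1,0,0,-1,0]
}}

```text
time: 27.42
tool_pos: [525.8, 115.6, 169.7]
tcp_rot: [-3.137, 0.007, -2.581]
contact_force: [-0.3, -0.1, 0.6]
grip_width: 45.9
```

```bash
python3 -c "
from h import *
go([518.5,117.9,160],1.013+3.14159)"
```

```text
t 27.42 pos [525.84 115.63 169.73] rpy [-3.1369  0.0068 -2.5809] q6 -2.056 F [-0.28 -0.12  0.65] M [ 0.082 -0.007  0.021] w 45.9
 shift units [0.254 0.293 0.484] turn units [-0.088  0.08  -6.479]
```

{"fn": "step_arm", "kwargs": {
  "moves": [0.03,0.06,0.07,-0.04,0.03,-1,0,0.03,0.06,0.07,-0.04,0.03,-1,0,0.03,0.06,0.05,0,0.02,-1,0,0.03,0.06,0.05,0,0,-1,0,0.03,0.06,0.05,0,0,-1,0,0.03,0.06,0.05,0,0,-0.8,0,0,0.02,0.05,0,0,-0.3,0,0,0,0,0,0,-0.05,0]
}}

```text
time: 28.08
tool_pos: [519.4, 118.9, 167.5]
tcp_rot: [-3.136, 0.005, -2.125]
contact_force: [0.2, -0.3, 0.2]
grip_width: 46.0
```

```bash
python3 -c "
from h import *
o=get_obs()
im=capture('wrist')[:,:,::-1];cv2.imwrite('pics/w7.png',im)
cv2.imwrite('pics/w7c.png',cv2.resize(im[100:250,220:420],(800,600),interpolation=cv2.INTER_CUBIC))
import pickle; pickle.dump(o,open('w7.pkl','wb'))
go([518.5,117.9,160],1.013+3.14159,o);go([518.5,117.9,160],1.013+3.14159)
print(get_calibration('wrist')['mount'][:3,3])"
```

```text
t 28.08 pos [519.42 118.87 167.54] rpy [-3.1365  0.0046 -2.1245] q6 -2.508 F [ 0.22 -0.27  0.23] M [ 0.083  0.079 -0.064] w 46.0
 shift units [0.067 0.015 0.377] turn units [-0.073  0.067  0.058]
t 28.13 pos [519.57 118.86 167.67] rpy [-3.1362  0.0048 -2.1252] q6 -2.507 F [0.96 0.71 0.61] M [ 0.088  0.144 -0.026] w 46.0
 shift units [0.071 0.022 0.383] turn units [-0.077  0.069  0.048]
[  65.96970725   -1.45305402 -159.08362529]
```

View pics/w7c.png

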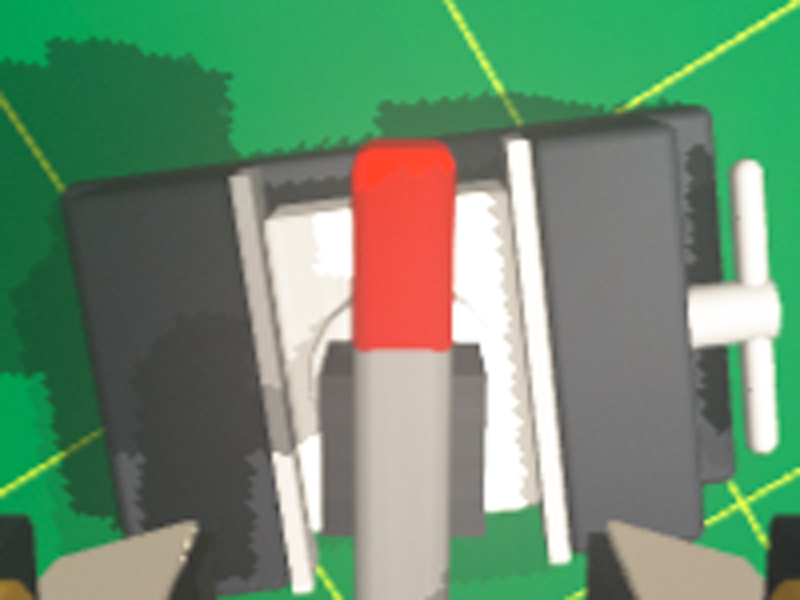

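```bash
python3 -c "
from h import *
import pickle
o=pickle.load(open('w7.pkl','rb'))
A=rot(o['tcp_rot'])
for M in (M0,get_calibration('wrist')['mount']):
  C=camw(o,M)
  for z in (140,141.5,143):
    a=ray(C,(220+403/4-.4,100+147/4-.4),z);b=ray(C,(220+403/4-.4,100+350/4-.4),z);d=ray(C,(220+411/4-.4,100+590/4-.4),z)
    yv=(a-b)/np.linalg.norm(a-b); c=b-25.3*yv
    print(z,np.linalg.norm(a-b).round(2),'center',c.round(2),'tool',(A.T@(c-o['tool_pos'])).round(2),'yaw',np.arctan2(yv[1],yv[0])%(2*np.pi))
"
```

```text
140 28.02 center [519.31 119.37 140.  ] tool [-0.23  0.49 27.54] yaw 4.159475552251773
141.5 27.79 center [519.13 119.09 141.5 ] tool [ 0.09  0.49 26.04] yaw 4.159475552251772
143 27.56 center [518.96 118.81 143.  ] tool [ 0.41  0.48 24.54] yaw 4.159475552251772
140 28.02 center [520.07 117.77 140.  ] tool [ 0.73 -1.   27.55] yaw 4.159469479770152
141.5 27.8 center [519.89 117.49 141.5 ] tool [ 1.05 -1.   26.04] yaw 4.159469479770152
143 27.57 center [519.72 117.21 143.  ] tool [ 1.37 -1.   24.54] yaw 4.159469479770152
```

{"fn": "step_arm", "kwargs": {
  "moves": [0,0.02,0.3,-0.05,0.05,0.03,0.2,0,0,0.5,-0.02,0.02,0.02,0.2,0,0,0.5,0,0,0,0.2,0,0,0.35,0,0,0,0.2,0,0,0.15,0,0,0,0.2,0,0,0.05,0,0,0,0.2]
}}

```text
time: 28.63
tool_pos: [519.3, 119.0, 126.7]
tcp_rot: [3.141, -0.001, -2.133]
contact_force: [-0.2, 0.5, 0.1]
grip_width: 36.8
```

```bash
python3 -c "
from h import *
go([519.1,119.1,114.5],4.158)"
```

```text
t 28.63 pos [519.3  118.99 126.75] rpy [ 3.1413e+00 -8.0000e-04 -2.1333e+00] q6 -2.497 F [-0.23  0.48  0.07] M [ 0.034  0.103 -0.013] w 36.8
 shift units [0.    0.011 0.612] turn units [ 0.004 -0.012 -0.117]
```

{"fn": "step_arm", "kwargs": {
  "moves": [0,0.01,0.25,0,-0.01,-0.08,0.2,0,0,0.25,0,0,-0.03,0.2,0,0,0.1,0,0,0,0.2,0,0,0.02,0,0,0,0.2]
}}

```text
time: 28.97
tool_pos: [518.9, 119.0, 112.4]
tcp_rot: [3.14, -0.001, -2.125]
contact_force: [0.5, 0.2, 0.0]
grip_width: 36.9
```

```bash
python3 -c "
from h import *
go([519.1,119.1,114.5],4.158)
im=capture('wrist')[:,:,::-1];cv2.imwrite('pics/w8.png',im)
cv2.imwrite('pics/w8c.png',cv2.resize(im[100:250,220:420],(800,600),interpolation=cv2.INTER_CUBIC))
"
```

```text
t 28.97 pos [518.86 119.05 112.35] rpy [ 3.1403e+00 -8.0000e-04 -2.1251e+00] q6 -2.506 F [0.46 0.24 0.04] M [0.106 0.062 0.039] w 36.9
 shift units [-0.008 -0.008 -0.107] turn units [ 0.018 -0.011  0.001]
```

View pics/w8c.png

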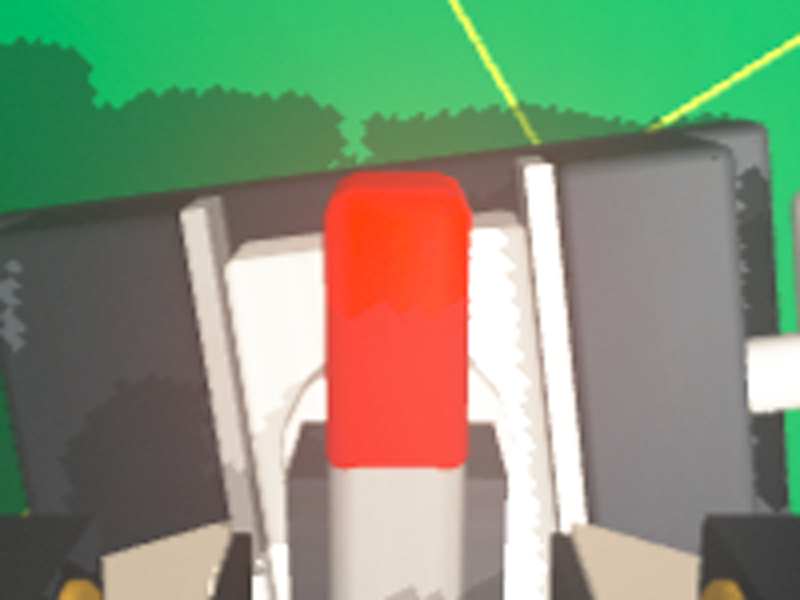

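{"fn": "step_arm", "kwargs": {
  "moves": [0.007,0.008,-0.03,0.01,-0.01,0,1,0.007,0.011,-0.02,0,0,0,1,0.007,0.011,0,0,0,0,1,0.007,0.011,0,0,0,0,1]
}}

```text
time: 29.35
tool_pos: [518.4, 119.1, 114.4]
tcp_rot: [-3.141, 0.001, -2.125]
contact_force: [1.0, -0.6, -0.4]
grip_width: 14.5
```

```bash
python3 -c "
from h import *
go([519.1,119.1,114.5],4.158)
st(3.1,y0=4.171+np.pi)
"
```

```text
t 29.35 pos [518.44 119.06 114.4 ] rpy [-3.1405e+00  1.1000e-03 -2.1251e+00] q6 -2.506 F [ 1.05 -0.57 -0.4 ] M [ 0.023 -0.042 -0.026] w 14.5
 shift units [-0.019 -0.027 -0.005] turn units [-0.015  0.016  0.001]
t 29.35 handle 180.7 deg q6 -2.51 | Mz -0.026 Mx,y [ 0.02 -0.04] F [ 1.  -0.6 -0.4] w 14.5
  pos [518.44 119.06 114.4 ] corr shift [-0.053 -0.033 -0.011] tilt [-0.015  0.016]
```

{"fn": "step_arm", "kwargs": {
  "moves": [0,0,0.005,-0.007,0.008,0.5,1,0,0,0.005,-0.007,0.008,0.8,1,0,0,0.005,0,0,0.8,1]
}}

```text
time: 29.6
tool_pos: [518.7, 119.0, 114.5]
tcp_rot: [-3.14, 0.001, -2.276]
contact_force: [0.9, -0.5, -1.9]
grip_width: 14.1
```

```bash
sed -i 's/y0=4.171)/y0=4.171+np.pi)/; s/tap=(518.5,117.9),e=2.0/tap=(518.5,117.9),e=1.0/' h.py; python3 -c "
from h import *
st(3.1)
"
```

```text
t 29.60 handle 189.4 deg q6 -2.36 | Mz 0.078 Mx,y [-0.07 -0.19] F [ 0.9 -0.5 -1.9] w 14.1
  pos [518.73 118.98 114.48] corr shift [-0.001 -0.026 -0.007] tilt [-0.016  0.012]
```

{"fn": "step_arm", "kwargs": {
  "moves": [0,0,0,0,0,0.7,1,0,0,0.005,0,0,0.6,1]
}}

```text
time: 29.77
tool_pos: [518.9, 118.8, 114.4]
tcp_rot: [-3.14, 0.001, -2.371]
contact_force: [0.0, -0.1, -0.4]
grip_width: 14.0
```

```bash
python3 -c "
from h import *
st(3.1)
"
```

```text
t 29.77 handle 194.9 deg q6 -2.26 | Mz 0.137 Mx,y [0.1  0.03] F [ 0.  -0.1 -0.4] w 14.0
  pos [518.94 118.78 114.42] corr shift [-0.003 -0.016 -0.01 ] tilt [-0.026  0.016]
```

{"fn": "step_arm", "kwargs": {
  "moves": [0,-0.003,0,-0.01,0.005,0.95,1,0,-0.003,0,-0.01,0.005,0.95,1,0,-0.003,0,-0.005,0.003,0.95,1,0,-0.003,0,-0.005,0.003,0.95,1,0,-0.003,0,0,0,0.95,1,0,-0.003,0,0,0,0.95,1,0,-0.003,0,0,0,0.95,1,0,-0.003,0,0,0,0.95,1]
}}

```text
time: 30.43
tool_pos: [519.3, 118.3, 114.2]
tcp_rot: [-3.141, 0.001, -2.925]
contact_force: [0.3, -0.2, -1.8]
grip_width: 13.2
```

```bash
python3 -c "
from h import *
st(3.6)
"
```

```text
t 30.43 handle 226.6 deg q6 -1.71 | Mz 0.184 Mx,y [ 0.05 -0.07] F [ 0.3 -0.2 -1.8] w 13.2
  pos [519.28 118.29 114.21] corr shift [-0.008 -0.011 -0.009] tilt [-0.008  0.012]
```

{"fn": "step_arm", "kwargs": {
  "moves": [0,-0.003,0,-0.005,0.003,0.95,1,0,-0.003,0,-0.005,0.003,0.95,1,0,-0.003,0,-0.005,0.003,0.95,1,0,-0.003,0,-0.005,0.003,0.95,1,0,-0.003,0,-0.005,0,0.95,1,0,-0.003,0,-0.005,0,0.95,1,0,-0.003,0,0,0,0.95,1,0,-0.003,0,0,0,0.95,1]
}}

```text
time: 31.1
tool_pos: [519.3, 117.7, 113.9]
tcp_rot: [3.141, 0.001, 2.804]
contact_force: [0.6, 0.5, -2.9]
grip_width: 14.0
```

```bash
python3 -c "
from h import *
st(4.1)
"
```

```text
t 31.10 handle 258.3 deg q6 -1.15 | Mz 0.227 Mx,y [ 0.01 -0.12] F [ 0.6  0.5 -2.9] w 14.0
  pos [519.3  117.7  113.94] corr shift [-0.009 -0.004 -0.01 ] tilt [0.014 0.012]
```

{"fn": "step_arm", "kwargs": {
  "moves": [0,-0.003,0,0,0.003,0.95,1,0,-0.003,0,0,0.003,0.95,1,0,-0.003,0,0,0.003,0.95,1,0,-0.003,0,0,0.003,0.95,1]
}}

```text
time: 31.43
tool_pos: [519.2, 117.4, 113.8]
tcp_rot: [3.141, 0.0, 2.526]
contact_force: [1.1, -0.6, -2.6]
grip_width: 13.8
```

```bash
python3 -c "
from h import *
st(4.4)
"
```

```text
t 31.43 handle 274.2 deg q6 -0.88 | Mz 0.133 Mx,y [-0.05 -0.12] F [ 1.1 -0.6 -2.6] w 13.8
  pos [519.22 117.43 113.82] corr shift [-0.007 -0.001 -0.009] tilt [0.014 0.006]
```

{"fn": "step_arm", "kwargs": {
  "moves": [0,-0.003,0,0,0.003,0.95,1,0,-0.003,0,0,0.003,0.95,1,0,-0.003,0,0,0.003,0.95,1,0,-0.003,0,0,0.003,0.9,1]
}}

```text
time: 31.77
tool_pos: [519.1, 117.2, 113.7]
tcp_rot: [3.141, 0.0, 2.252]
contact_force: [-0.4, -0.3, -1.7]
grip_width: 13.9
```

```bash
python3 -c "
from h import *
st(4.7)
"
```

```text
t 31.77 handle 289.9 deg q6 -0.60 | Mz 0.128 Mx,y [-0.03 -0.05] F [-0.4 -0.3 -1.7] w 13.9
  pos [519.07 117.18 113.7 ] corr shift [-0.004  0.    -0.008] tilt [0.014 0.001]
```

{"fn": "step_arm", "kwargs": {
  "moves": [0,-0.003,0,0.004,0,0.95,1,0,-0.003,0,0.004,0,0.95,1,0,-0.003,0,0,0,0.7,1,0,-0.002,0,0,0,0.5,1]
}}

```text
time: 32.1
tool_pos: [518.9, 117.1, 113.6]
tcp_rot: [3.141, 0.001, 2.025]
contact_force: [0.5, 0.6, -2.5]
grip_width: 13.5
```

```bash
python3 -c "
from h import *
st(4.9)
"
```

```text
t 32.10 handle 303.0 deg q6 -0.38 | Mz 0.194 Mx,y [ 0.01 -0.07] F [ 0.5  0.6 -2.5] w 13.5
  pos [518.92 117.05 113.58] corr shift [-0.003 -0.    -0.009] tilt [0.01  0.008]
```

{"fn": "step_arm", "kwargs": {
  "moves": [0,-0.002,0,0,0,0.5,1,0,-0.002,0,0,0,0.5,1,0,-0.002,0,0,0,0.5,1]
}}

```text
time: 32.35
tool_pos: [518.8, 117.0, 113.5]
tcp_rot: [3.141, 0.001, 1.915]
contact_force: [1.8, 0.3, -1.7]
grip_width: 13.7
```

```bash
python3 -c "
from h import *
st(5.0)
"
```

```text
t 32.35 handle 309.2 deg q6 -0.27 | Mz 0.173 Mx,y [-0.04 -0.05] F [ 1.8  0.3 -1.7] w 13.7
  pos [518.77 117.03 113.53] corr shift [-0.004  0.002 -0.009] tilt [0.014 0.013]
```

{"fn": "step_arm", "kwargs": {
  "moves": [0,-0.002,0,0.004,0.004,0.5,1,0,-0.002,0,0.004,0.004,0.5,1,0,-0.002,0,0,0,0.5,1]
}}

```text
time: 32.6
tool_pos: [518.7, 117.0, 113.5]
tcp_rot: [3.141, 0.001, 1.807]
contact_force: [0.3, 0.8, -1.3]
grip_width: 13.6
```

```bash
python3 -c "
from h import *
st(5.1)
"
```

```text
t 32.60 handle 315.5 deg q6 -0.16 | Mz 0.097 Mx,y [-0.1  -0.02] F [ 0.3  0.8 -1.3] w 13.6
  pos [518.68 116.97 113.46] corr shift [-0.003  0.002 -0.01 ] tilt [0.011 0.01 ]
```

{"fn": "step_arm", "kwargs": {
  "moves": [0,-0.002,0,0,0,0.5,1,0,-0.002,0,0,0,0.5,1,0,-0.002,0,0,0,0.5,1]
}}

```text
time: 32.85
tool_pos: [518.5, 116.9, 113.4]
tcp_rot: [3.14, 0.001, 1.698]
contact_force: [0.5, -0.0, -0.7]
grip_width: 13.5
```

```bash
python3 -c "
from h import *
st(5.2)
"
```

```text
t 32.85 handle 321.7 deg q6 -0.05 | Mz 0.178 Mx,y [-0.11 -0.03] F [ 0.5 -0.  -0.7] w 13.5
  pos [518.55 116.94 113.39] corr shift [-0.002  0.004 -0.011] tilt [0.017 0.014]
```

{"fn": "step_arm", "kwargs": {
  "moves": [0,-0.001,0,0.005,0.004,0.5,1,0,-0.001,0,0.004,0.004,0.5,1,0,-0.001,0,0,0,0.5,1]
}}

```text
time: 33.1
tool_pos: [518.5, 116.9, 113.4]
tcp_rot: [3.141, 0.001, 1.589]
contact_force: [-0.8, 0.8, -1.1]
grip_width: 13.9
```

```bash
python3 -c "
from h import *
st(5.3)
"
```

```text
t 33.10 handle 328.0 deg q6 0.06 | Mz 0.127 Mx,y [-0.05  0.02] F [-0.8  0.8 -1.1] w 13.9
  pos [518.47 116.9  113.36] corr shift [ 0.     0.002 -0.01 ] tilt [0.013 0.01 ]
```

{"fn": "step_arm", "kwargs": {
  "moves": [0,-0.001,0,0,0,0.5,1,0,-0.001,0,0,0,0.5,1,0,-0.001,0,0,0,0.5,1]
}}

```text
time: 33.35
tool_pos: [518.3, 116.9, 113.3]
tcp_rot: [3.14, 0.001, 1.48]
contact_force: [0.5, -0.6, -1.5]
grip_width: 14.1
```

```bash
python3 -c "
from h import *
st(5.4)
"
```

```text
t 33.35 handle 334.2 deg q6 0.17 | Mz 0.153 Mx,y [-0.1  -0.01] F [ 0.5 -0.6 -1.5] w 14.1
  pos [518.35 116.91 113.33] corr shift [-0.     0.003 -0.01 ] tilt [0.019 0.013]
```

{"fn": "step_arm", "kwargs": {
  "moves": [0,-0.001,0,0.005,0.004,0.5,1,0,-0.001,0,0.004,0.004,0.5,1,0,-0.001,0,0,0,0.5,1]
}}

```text
time: 33.6
tool_pos: [518.2, 116.9, 113.3]
tcp_rot: [3.141, 0.001, 1.371]
contact_force: [0.0, -0.1, -1.8]
grip_width: 13.8
```

```bash
python3 -c "
from h import *
st(5.5)
"
```

```text
t 33.60 handle 340.4 deg q6 0.28 | Mz 0.235 Mx,y [-0.03 -0.01] F [ 0.  -0.1 -1.8] w 13.8
  pos [518.22 116.9  113.25] corr shift [ 0.002  0.004 -0.011] tilt [0.015 0.008]
```

{"fn": "step_arm", "kwargs": {
  "moves": [0,-0.001,0,0,0,0.5,1,0,-0.001,0,0,0,0.5,1]
}}

```text
time: 33.77
tool_pos: [518.1, 116.9, 113.3]
tcp_rot: [3.14, 0.001, 1.299]
contact_force: [0.3, 0.1, -1.9]
grip_width: 14.4
```

```bash
python3 -c "
from h import *
st(5.6)
"
```

```text
t 33.77 handle 344.6 deg q6 0.35 | Mz 0.320 Mx,y [-0.1  -0.02] F [ 0.3  0.1 -1.9] w 14.4
  pos [518.15 116.89 113.27] corr shift [ 0.004  0.003 -0.008] tilt [0.02  0.012]
```

{"fn": "step_arm", "kwargs": {
  "moves": [0,0,0,0,0,0.4,1]
}}

```text
time: 33.85
tool_pos: [518.1, 116.9, 113.3]
tcp_rot: [3.14, 0.001, 1.27]
contact_force: [-0.0, -0.1, -0.5]
grip_width: 13.4
```

```bash
python3 -c "
from h import *
st(5.6)
"
```

```text
t 33.85 handle 346.2 deg q6 0.38 | Mz 0.404 Mx,y [-0.07  0.06] F [-0.  -0.1 -0.5] w 13.4
  pos [518.09 116.89 113.25] corr shift [ 0.004  0.005 -0.009] tilt [0.021 0.014]
```

{"fn": "step_arm", "kwargs": {
  "moves": [0,0.001,0,0,0,-0.7,1,0,0.001,0,0.005,0.004,-0.8,1,0,0.001,0,0,0,-0.8,1]
}}

```text
time: 34.1
tool_pos: [518.2, 116.9, 113.3]
tcp_rot: [3.14, 0.001, 1.435]
contact_force: [0.4, 0.3, -1.4]
grip_width: 14.2
```

```bash
python3 -c "
from h import *
st(5.6)
"
```

```text
t 34.10 handle 336.8 deg q6 0.22 | Mz 0.081 Mx,y [-0.1  -0.02] F [ 0.4  0.3 -1.4] w 14.2
  pos [518.23 116.93 113.25] corr shift [-0.     0.007 -0.009] tilt [0.024 0.018]
```

{"fn": "step_arm", "kwargs": {
  "moves": [0,0.001,0,0.005,0.004,-0.6,1,0,0.001,0,0.005,0.004,-0.6,1]
}}

```text
time: 34.27
tool_pos: [518.3, 116.9, 113.3]
tcp_rot: [3.14, 0.001, 1.524]
contact_force: [0.3, -0.6, -1.0]
grip_width: 14.2
```

```bash
python3 -c "
from h import *
st(5.6)
"
```

```text
t 34.27 handle 331.6 deg q6 0.13 | Mz -0.010 Mx,y [-0.13  0.01] F [ 0.3 -0.6 -1. ] w 14.2
  pos [518.32 116.92 113.26] corr shift [-0.001  0.007 -0.009] tilt [0.018 0.013]
```

{"fn": "step_arm", "kwargs": {
  "moves": [0,-0.01,0,0,0,0,0,0,-0.01,0.01,0,0,0,0,0,-0.01,0.01,0,0,0,0,0,-0.01,0.01,0,0,0,0]
}}

```text
time: 34.6
tool_pos: [517.7, 117.0, 113.2]
tcp_rot: [3.139, 0.001, 1.523]
contact_force: [-0.5, -0.2, -0.7]
grip_width: 35.4
```

{"fn": "step_arm", "kwargs": {
  "moves": [0,0,-0.3,0,0,0,0,0,0,-0.5,0,0,0,0,0,0,-0.7,0,0,0,0,0,0,-0.8,0,0,0,0,0,0,-0.8,0,0,0,0,0,0,-0.8,0,0,0,0,0,0,-0.4,0,0,0,0,0,0,0,0,0,0,0]
}}

```text
time: 35.27
tool_pos: [517.5, 117.1, 208.1]
tcp_rot: [3.137, 0.0, 1.52]
contact_force: [0.5, 1.0, -0.8]
grip_width: 46.3
```

```bash
python3 -c "
from h import *
st(5.6)
for n in ('wrist','scene','top'): cv2.imwrite(f'pics/f_{n}.png',capture(n)[:,:,::-1])
s=cv2.imread('pics/f_scene.png')
cv2.imwrite('pics/f_sc.png',cv2.resize(s[110:290,240:480],(800,600),interpolation=cv2.INTER_CUBIC))
"
```

```text
t 35.27 handle 331.9 deg q6 0.13 | Mz 0.040 Mx,y [-0.09  0.07] F [ 0.5  1.  -0.8] w 46.3
  pos [517.47 117.12 208.11] corr shift [-0.006  0.029  4.734] tilt [0.063 0.007]
```

View pics/f_sc.png

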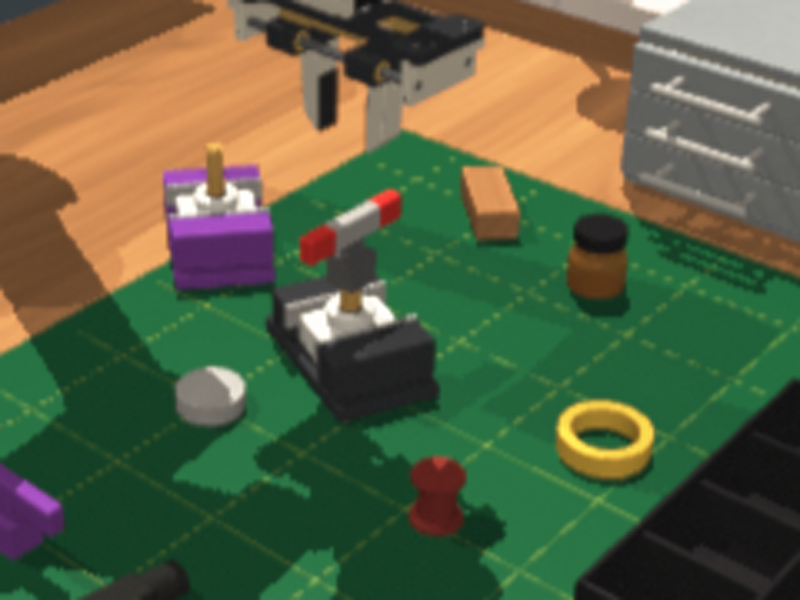

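View pics/f_wrist.png

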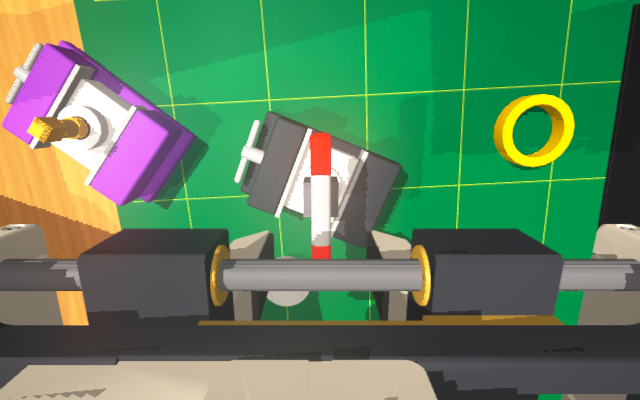

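View pics/f_top.png

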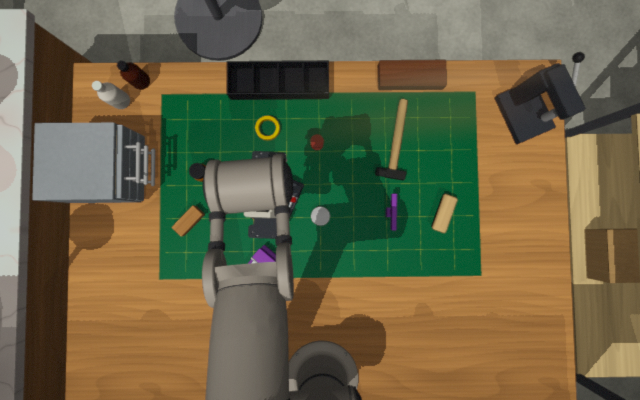

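The wrench stands upright on the tap (bar at wrist pixel (320,195), scene crop (350,225)). The gripper is open and clear of it, and the bystanders are where they were. I'm handing in now.

```bash
python3 -c "
from h import *
o=get_obs();print(o['time'],np.abs(o['dq']).max(),o['contact_force'])
print(close_job())
"
```

```text
35.4167 0.015053902760268759 [-0.11419132 -0.13348211 -0.15029129]
the job is handed in; nothing more can be done
None
```

I seated the red-ended wrench on the tap in the dark vise and worked the tap in until it came up firm. I then let go and handed the job in at 35.4 s; `close_job()` gave no verdict.

| Move | Turn of the tap |
|---|---|
| 1st in | about 180° |
| 1st back | about 89° |
| 2nd in | about 180° |
| 2nd back | about 90° |
| 3rd in, to the bottom | about 145° |

- **Angles:** these are worked out from the handle angle and the torque at which the tap started to move. I did not measure the tap itself.
- **Regrip:** before the third move in, I let go and took hold again half a turn back, because the last joint would have run out of range.
- **Bottom:** torque ran at 0.10–0.24 N m while the tap turned, then climbed 0.24 → 0.32 → 0.40 N m at the bottom. I stopped there, well below the 0.62 N m snap limit, and eased back to zero torque before releasing.
- **Side load:** sideways force stayed around 2 N or less throughout, apart from single noisy readings. Pressing down to seat the wrench peaked at about 9 N.
- **Last checks:** the final scene and wrist pictures show the wrench upright on the tap, the gripper open about 67 mm above it, and the bystanders unmoved as far as visible. In the last top view the arm hides the vise area, so that view did not confirm the wrench.

**What disagreed:**
- At each reversal the tool turned about 25° before the tap followed, against the roughly 17° stated. I went by the measured torque.
- The top and wrist cameras disagreed by about 3 mm in x, and the wrist camera's reported mounting shifted by 1–2 mm with arm pose. I settled the final alignment by feel.

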